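Hold the vacuum pump on the lunchbox valve

ROBOT

A 6-joint arm with a two-finger parallel gripper is mounted at the origin on the work surface. World frame = base frame: x ahead of the robot, y to its left, z up, the work surface at z = 0. Lengths are in m, angles in rad, forces in N, time in s.
With the tool pointing down it reaches from about 0.25 to 0.725 m from the base axis. Payload 4 kg.
Tool frame: the origin (TCP) lies between the finger pads; the fingertips stand 11 mm ahead of it and the grasp point (between the pads) lies 8 mm behind it (bot.tip_extent is the distance from the TCP to the fingertips, in m); z points along the fingers, y is the line along which they close (so a half turn about z gives the same grasp; the last joint's range is limited). The gripper opens to 85 mm and grips with 20 to 120 N. Pads are 22 mm wide; open, the fingers measure 114 mm over their backs; the gripper's body (76 mm by 85 mm) begins 54 mm behind the grasp point. The pads swing forward as they close: fully open they stand 13 mm farther back than shut.
Start: joints at [1.286, 0.241, 0.005, 1.335, 0, 1.571], TCP at [0.14, 0.48, 0.218] pointing down, gripper open.
Joint ranges: [-2.72, 2.72], [-1.05, 1.87], [-1.09, 1.28], [-1.99, 2.15], [-1.42, 1.44], [-3.14, 3.14]. Speed limits (rad/s): [2.79, 2.79, 3.14, 3.14, 3.14, 3.14].

INTERFACE

Orientations are given as a unit quaternion [x, y, z, w].
In Python, from workcell import bot gives the robot as it stands. The module is installed in compiled form; this text tells all that it offers.
- The arm moves only by the tool drive_tool, never from a script. Its argument "rows" is a list of rows, each an object of numbers: "dx", "dy", "dz": the shift along the tool's x, y, z in units of 50 mm (1.0 is 50 mm); "wx", "wy", "wz": the turn, a rotation vector about the tool's x, y, z in units of 5 degrees (1.0 is 5 degrees); "hand": the finger opening in mm, from 0 to 85.4. A call has 1 to 20 rows; each row is the pose to reach, as a shift and turn from the pose commanded when the call began, along the tool's axes at that moment; what a row does not reach only later rows make up. A row lasts 1/10 s, in which the tool goes at most 50 mm and 8.59 degrees, less where a joint would pass 70% of its speed; a pose out of reach is approached as far as the arm can. A call with a gripper value outside its range is refused whole. The fingers move at their own pace and stop on an object; the grip force is fixed at half the most. Time passes only in rows, so rows that repeat a pose let the fingers close. It gives the time, the measured TCP pose, the force, the opening and the grip force at its end, in the units of the state.
- bot.get_obs(): the state, without advancing time (a new reading comes with each control period).
- bot.camera(name): name is "side" or "top"; returns the picture (480x640x3 uint8, red, green, blue); there is no depth.
- bot.get_calibration(name): a dict with "vfov" (degrees; the focal length in pixels is half the picture's height over the tangent of half this angle, whatever the lens; pixels are square), "cx", "cy" (the principal point, pixels), "origin" and "rotation" of the camera in the world. Camera axes: x right, y up, looking along -z (the intrinsics and any distortion apply to the point x, -y, -z); pixel columns grow to the right and rows downward; lengths in m; the calibration is good to about 2 mm. A picture is of the moment at which its call begins. get_calibration takes no time and is no camera call.
- bot.job_done(): hands the job in; it is judged then, once.
Trained networks look in the newest picture that a camera, given by its name, has taken for a name from the list of things; names that differ only in an ending like _2 or _b are one class to them, and where a whole thing is asked for, a point or a joint stands for the part that bears it (a point fixed in the world has none). Each returns a list of dicts, best first, with "score" (0 to 1); they miss things now and then, are a little off and sometimes report something else, mostly with a low value. They report only what shows in the picture. A call takes as long as a camera call.
- bot.look_for(camera, thing): "extent" ([centre column, centre row, width, height] in pixels, round what is visible of it).
- bot.outline_of(camera, thing): "region" (480x640 bool, what is visible of it) and "extent" ([centre column, centre row, width, height] in pixels, round what is visible of it).
The state is a dict: "clock": time; "joint_pos": joint angles; "joint_vel": joint speeds; "tau": joint torques, N m; "eef_pos": TCP position; "tool_rot": TCP orientation; "ft_force": force on the tool from outside, world axes, zero at the start; "ft_torque": the same for the moment, N m; "grip_width": finger opening in m; "grasp_force": force on a finger pad.
Only numpy, scipy, OpenCV 4.12 (cv2) and the standard library are available. Lean on these libraries where they do the work, as an engineer would, in place of code of your own. Each camera call takes 0.05 s, during which the arm holds its last target. There are 200 camera calls.

TASK

The packed lunchbox is to be vacuum-sealed: slide the loose adaptor collar over the valve stub on its lid until it sits flat on the lid, and let go of it. Then take the hand pump out of its charging dock and hold it upright, centred on the collar, pressing it down lightly so that the rubber bellows under it is squashed about half way; finish while still gripping and pressing the pump there, as it has to be held for as long as it sucks. Leave the lunchbox, the plates, the bottle and the cutlery where they stand.

Things in the scene. Friction and masses are not known exactly. Their poses are not given: they have to be found in the camera images.
- lunchbox: Purple plastic lunchbox, packed, 1.5 kg, loose on the table. 150 mm along its x, 220 mm along y; origin at the centre of its underside. A flat lid (top face 56 mm above the table) covers y = -110 to +38 mm; the rest is a snack bay (rim 46 mm, runners and door to 52 mm) under a half-open clear sliding door. Clip flaps stand out 8 mm at both x sides.
- valve_foot (a point): Foot of the valve stub: on the lid's top face, on the stub's axis, 36 mm towards -y from the lunchbox's middle (axes as the lunchbox's). The white stub stands upright in the lid's middle: 18 mm diameter for the lower 7 mm, then tapering to 11 mm at its top, 12 mm above the lid. Round it the lid is flat, at least 70 mm out to its edges.
- collar: Adaptor collar: grey hard-plastic ring, 48 mm outside diameter (fine grip ribs add 1 mm), 21 mm bore right through, 20 mm high, 35 g, the same both ways up; it lies flat on the table. Origin at the centre of its underside, z up along its axis.
- collar_top (a point): Centre of the collar's upper face, 20 mm above its underside: the flat ring face on which the pump's cup is to press.
- dock: Charging dock, black, fixed to the table: round foot of 96 mm diameter and 8 mm height, with a round socket of 66 mm outside and 52 mm inside diameter whose rim is 50 mm above the table. Origin at the centre of its underside.
- pump: Hand vacuum pump, 0.2 kg (15 percent more or less): upright white cylinder, 46 mm diameter, 125 mm long, grey ribbed grip sleeve (47 mm) from 62 to 108 mm up. Origin on its axis at the lower end of the hard housing, z up along it; the rubber bellows hangs below. It stands loose in the dock, origin 30 mm and top 155 mm above the table; lift it straight up by at least 45 mm to clear the socket.
- cup_face (a point): Centre of the suction cup's flat round lower rim, 35 mm outside and 29 mm inside diameter, on the pump's axis: 18 mm below pump's origin when the bellows is free, and nearer as it is squashed. It moves with the bellows.
- bellows (a joint): How far the bellows is squashed, in m: 0 free (as in the dock), 0.014 fully squashed. Spring of 600 N/m: half way, 0.007, takes about 4 N; the pump's own weight alone would squash it about 3 to 4 mm.
- plate_low: Lower one of two stacked cream melamine plates, 164 mm diameter, 16 mm high; origin at the centre of its underside. Leave alone.
- plate_top: Upper plate, 142 mm diameter, lying in the lower one, rim 21 mm above the table; origin at the centre of its underside. Leave alone.
- bottle: Small glass bottle with a steel screw cap, 54 mm diameter, 115 mm high; origin at the centre of its underside. Leave alone.
- cutlery: Steel spoon and fork lying in a clear clip holder, 190 mm long along its x (from -75 to +112 mm), 56 mm wide, 16 mm high; origin under the middle of the holder. Leave alone.

How it is judged:
On the way:
1. the collar sits flat on the lid over the valve stub, let go of (horizontal distance between collar and valve_foot below 0.003 m and z of collar in the frame of valve_foot between -0.0025 and 0.0025 m and angle between the z axis of collar and the z axis of lunchbox, either way round below 0.06 rad and contact force between the fingers and collar below 0.05 N), for 0.2 s.
At the end, for the whole second after the job is handed in: Collar flat on the lid round the stub (2.5 mm, 3.5 deg), untouched by the arm. Pump gripped, still, within 5 deg of upright, cup within 4.5 mm of the collar's centre, bellows squashed 4.5 to 10.5 of 14 mm, pressing 2 to 9 N, clear of the lunchbox, which moved under 25 mm (horizontal distance between collar and valve_foot below 0.003 m and z of collar in the frame of valve_foot between -0.0025 and 0.0025 m and angle between the z axis of collar and the z axis of lunchbox, either way round below 0.06 rad and horizontal distance between cup_face and collar_top below 0.0045 m and angle between pump's own z axis and vertical below 0.087 rad and value of joint bellows between 0.0045 and 0.0105 m and contact force between pump and collar between 2 and 9 N and contact force between the fingers and pump above 2 N and contact force between the arm and collar below 0.05 N and contact force between pump and lunchbox below 0.05 N and linear speed of pump below 0.01 m/s and distance of lunchbox from where it was at the start of the episode below 0.025 m); the arm keeps its last pose, push and grip.
It fails at once if the pump is pressed hard on the collar (over 20 N) (contact force between pump and collar above 20 N).
It fails at once if the lunchbox is shoved more than 25 mm (distance of lunchbox from where it was at the start of the episode above 0.025 m).
It fails at once if a plate, the bottle or the cutlery is moved more than 25 mm (distance of any of plate_low, plate_top, bottle, cutlery from where it was at the start of the episode above 0.025 m).
It also fails if it takes over 66 s, if anything falls off the work surface, if the arm or the gripper's body presses on something with over 40 N, if the wrist force passes 120 N, or if a joint passes its speed limit or range.

## Working session

There is one attempt and no reset: what is moved stays moved. The work goes in short steps, Python scripts to look and compute and a tool call to move; the robot and the scene stay as the last step left them, time stands still between calls to the robot, and variables do not carry over. Pictures are saved under pics/ and viewed, at most 10 in all, crops included, and the job is handed in when it is done.

Besides the shell and the picture viewer there is one more tool, called after "Emit:" as a command line: name --argument value ..., lists and objects as JSON in quotes. drive_tool: Moves the arm, as the interface text tells. Its arguments: {"type":"object","properties":{"rows":{"type":"array","items":{"type":"object","properties":{"dx":{"type":"number"},"dy":{"type":"number"},"dz":{"type":"number"},"wx":{"type":"number"},"wy":{"type":"number"},"wz":{"type":"number"},"hand":{"type":"number"}}}}},"required":["rows"]}

```bash
mkdir -p pics
cat > h.py <<'E'
import numpy as np, cv2
from workcell import bot
from scipy.spatial.transform import Rotation as R
def cal(n):
    c=bot.get_calibration(n); f=240/np.tan(np.radians(c['vfov'])/2)
    return c,f,np.array(c['origin']),np.array(c['rotation'])
def rotm(r): return r if r.shape==(3,3) else R.from_quat(r).as_matrix()
def ray(n,u,v):
    c,f,o,r=cal(n); d=rotm(r)@np.array([(u-c['cx'])/f,-(v-c['cy'])/f,-1]); return o,d/np.linalg.norm(d)
def at(n,u,v,z):
    o,d=ray(n,u,v); return o+d*(z-o[2])/d[2]
def proj(n,p):
    c,f,o,r=cal(n); q=rotm(r).T@(np.array(p)-o); return np.array([c['cx']+f*q[0]/-q[2], c['cy']-f*q[1]/-q[2]])
def tri(a,b):
    (o1,d1),(o2,d2)=a,b
    s=np.linalg.lstsq(np.c_[d1,-d2],o2-o1,rcond=None)[0]; p,q=o1+d1*s[0],o2+d2*s[1]
    return (p+q)/2,np.linalg.norm(p-q)
E
python3 - <<'E'
from h import *
np.set_printoptions(precision=4,suppress=True)
for n in('side','top'):
    im=bot.camera(n); cv2.imwrite(f'pics/{n}0.png',im[:,:,::-1]); print(n,bot.get_calibration(n))
    for t in('lunchbox','valve_foot','collar','dock','pump','bottle','cutlery','plate_low'):
        print(t,[(np.round(d['extent'],1).tolist(),round(float(d['score']),2)) for d in bot.look_for(n,t)[:2]])
print(bot.get_obs())
E
```

```text
side {'vfov': 57.09960947710721, 'cx': 325.2373454533849, 'cy': 239.27867030939737, 'origin': array([0.409 , 0.5485, 0.6517]), 'rotation': array([-0.0704,  0.3647,  0.9148, -0.1586])}
lunchbox [([388.6, 259.8, 105.1, 122.2], 0.57)]
valve_foot [([388.2, 261.6, 111.7, 121.6], 0.7), ([241.4, 243.8, 74.6, 49.5], 0.69)]
collar [([338.1, 412.1, 36.1, 40.0], 0.87)]
dock [([405.1, 164.6, 38.7, 36.4], 0.86), ([388.1, 262.4, 114.3, 121.7], 0.35)]
pump [([411.9, 133.6, 26.1, 52.0], 0.6)]
bottle [([215.0, 320.8, 43.6, 60.6], 0.69)]
cutlery [([327.7, 159.2, 76.4, 26.0], 0.67)]
plate_low [([242.9, 244.0, 84.7, 58.0], 0.8)]
top {'vfov': 48.246156973859286, 'cx': 322.1594508903212, 'cy': 243.77629294976958, 'origin': array([0.429 , 0.0155, 0.9676]), 'rotation': array([ 0.0559, -0.068 , -0.695 ,  0.7136])}
lunchbox [([327.9, 306.0, 131.2, 102.7], 0.83), ([306.6, 147.0, 76.7, 74.6], 0.43)]
valve_foot [([328.9, 305.8, 132.9, 93.7], 0.71)]
collar [([157.5, 300.7, 32.4, 27.8], 0.64), ([329.0, 305.4, 129.7, 98.5], 0.38)]
dock [([495.8, 285.3, 53.7, 53.0], 0.83)]
pump [([518.7, 279.9, 51.4, 34.5], 0.7)]
bottle [([193.2, 168.1, 34.5, 41.8], 0.93)]
cutlery [([485.0, 183.6, 40.0, 96.2], 0.91)]
plate_low [([306.4, 150.4, 82.1, 79.9], 0.88)]
{'clock': 0.9, 'joint_pos': array([1.286 , 0.2406, 0.005 , 1.3352, 0.    , 1.5708]), 'joint_vel': array([ 0.0007, -0.0009, -0.0002, -0.0017,  0.0007, -0.001 ]), 'tau': array([  0.0012, -37.2196,  25.2693,   0.0012,   0.    ,  -0.    ]), 'eef_pos': array([0.1405, 0.4799, 0.2179]), 'tool_rot': array([0.1419, 0.9899, 0.    , 0.    ]), 'ft_force': array([-0.074 ,  0.09  ,  0.2836]), 'ft_torque': array([-0.0067, -0.0062,  0.0316]), 'grasp_force': 0.0, 'grip_width': 0.0853201161520413}
```

View images.

View pics/side0.png

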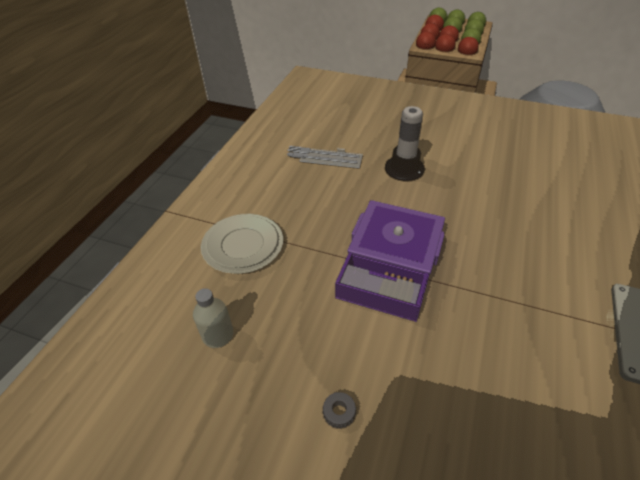

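View pics/top0.png

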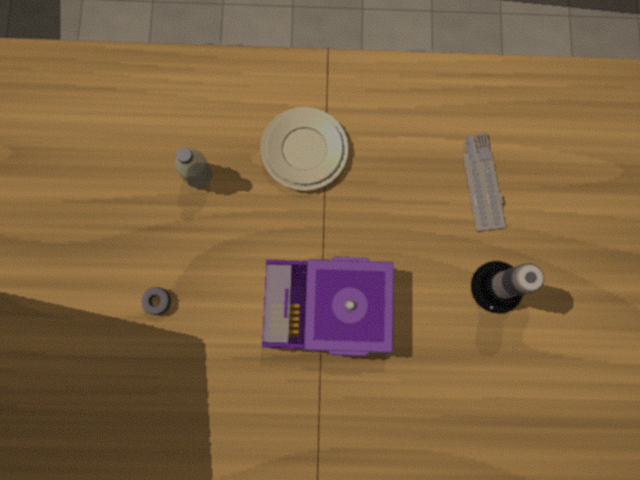

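```bash
cat >> h.py <<'E'
def blob(n,im,u,v,w,fn):
    "centroid of the pixels in a window passing fn(hsv)"
    u,v=int(u),int(v); h=cv2.cvtColor(im[v-w:v+w,u-w:u+w],cv2.COLOR_RGB2HSV).astype(int)
    ys,xs=np.nonzero(fn(h)); return np.array([xs.mean()+u-w,ys.mean()+v-w]),len(xs),(np.ptp(xs)+1,np.ptp(ys)+1)
E
python3 - <<'E'
from h import *
np.set_printoptions(precision=4,suppress=True)
ims={n:bot.camera(n) for n in('side','top')}
S={}
for n,(u,v) in {'side':(398,230),'top':(350,305)}.items():
    S[n]=blob(n,ims[n],u,v,9,lambda h:(h[...,1]<90)); print('stub',n,S[n])
print('stub tri',tri(ray('side',*S['side'][0]),ray('top',*S['top'][0])))
for n in S: print(n,'stub at z=.063',at(n,*S[n][0],.063))
C={}
for t in ('collar','pump','dock'):
  for n in('side','top'):
    r=[d for d in bot.outline_of(n,t)][0]; m=r['region'].astype(np.uint8)
    k=max(cv2.findContours(m,cv2.RETR_EXTERNAL,cv2.CHAIN_APPROX_NONE)[0],key=cv2.contourArea)
    e=cv2.fitEllipse(k); C[n]=e[0]; print(t,n,r['score'],np.round(r['extent'],1),e)
    if t=='collar':
      print(at(n,*e[0],.010))
  print(t,tri(ray('side',*C['side']),ray('top',*C['top'])))
big=[cv2.resize(ims[n][v-40:v+40,u-40:u+40],(400,400),interpolation=cv2.INTER_CUBIC) for n,u,v in (('side',398,240),('top',350,305))]
cv2.imwrite('pics/c1.png',np.hstack(big)[:,:,::-1])
big=[cv2.resize(ims[n][v-40:v+40,u-40:u+40],(400,300)) for n,u,v in (('side',408,140),('top',510,280),)]
big2=[cv2.resize(ims[n][v-40:v+40,u-40:u+40],(400,300)) for n,u,v in (('side',339,409),('top',156,301),)]
cv2.imwrite('pics/c2.png',np.vstack([np.hstack(big),np.hstack(big2)])[:,:,::-1])
E
```

```text
stub side (array([397.8148, 230.5093]), 108, (np.int64(12), np.int64(12)))
stub top (array([349.2816, 304.6699]), 103, (np.int64(12), np.int64(12)))
stub tri (array([ 0.4874, -0.0464,  0.0587]), np.float64(0.0006405415022357772))
side stub at z=.063 [ 0.4871 -0.0421  0.063 ]
top stub at z=.063 [ 0.4868 -0.0462  0.063 ]
collar side 0.78 [341.2 411.8  36.3  38.3] ((339.1852111816406, 410.4412536621094), (33.086273193359375, 35.50044631958008), 4.835391521453857)
[0.4879 0.2958 0.01  ]
collar top 0.72 [154.9 300.4  31.2  26.2] ((156.21109008789062, 300.1943359375), (27.13607406616211, 28.634218215942383), 68.10541534423828)
[0.4892 0.2926 0.01  ]
collar (array([0.489 , 0.2939, 0.0051]), np.float64(0.0009234940987246966))
pump side 0.73 [340.1 411.2  34.6  37.7] ((339.0343322753906, 409.8935852050781), (31.363079071044922, 35.551727294921875), 173.7431640625)
pump top 0.95 [521.2 278.9  50.4  38.1] ((518.5757446289062, 279.9040222167969), (30.793926239013672, 56.046058654785156), 74.37637329101562)
pump (array([  7.8548, -23.6978, -60.5331]), np.float64(0.3118301151063987))
dock side 0.77 [404.  162.4  42.4  35.4] ((404.8804016113281, 165.4558563232422), (33.06088638305664, 38.872955322265625), 92.4860610961914)
dock top 0.86 [496.9 285.2  52.5  54.1] ((495.8029479980469, 286.6739196777344), (47.841121673583984, 51.496543884277344), 144.15235900878906)
dock (array([ 0.5293, -0.3132,  0.0105]), np.float64(0.0001568164831557998))
```

View pics/c2.png

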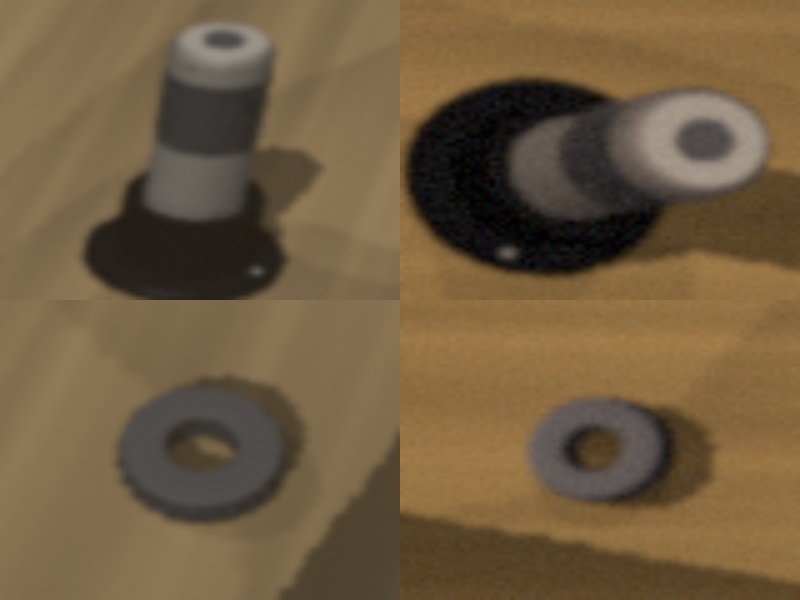

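```bash
cat >> h.py <<'E'
def go(p,yaw=None,yref=90):
    "prints drive units to world point p with tool y at world heading yref"
    o=bot.get_obs(); T=R.from_quat(o['tool_rot']); d=T.inv().apply(np.array(p)-o['eef_pos'])/.05
    a=np.degrees(np.arctan2(*T.apply([0,1,0])[1::-1]))
    print('clock',round(o['clock'],2),'tcp',np.round(o['eef_pos'],4),'j',np.round(o['joint_pos'],2),'d',np.round(d,3),'wz',round(-(yref-a)/5,3),'heading',round(a,2))
E
python3 -c "
from h import *
go([.4885,.294,.10])
a,b=ray('side',339.6,407.7),ray('top',155.4,300.5); print('collar top',tri(a,b),at('side',339.6,407.7,.02),at('top',155.4,300.5,.02))
a,b=ray('side',412.4,110.7),ray('top',531,277.3); print('pump top',tri(a,b),at('side',412.4,110.7,.155),at('top',531,277.3,.155))
"
```

```text
clock 1.3 tcp [0.1405 0.4798 0.2179] j [ 1.29  0.24  0.    1.34 -0.    1.57] d [-7.724 -1.611  2.358] wz -3.264 heading 73.68
collar top (array([0.48833234, 0.29304186, 0.01314232]), np.float64(0.00010567405348175135)) [0.48742777 0.29578219 0.02      ] [0.48795813 0.29105413 0.02      ]
pump top (array([ 0.53081721, -0.31996826,  0.15107065]), np.float64(0.00078016342031932)) [ 0.53025311 -0.31317502  0.155     ] [ 0.52993774 -0.31837488  0.155     ]
```

Emit:
drive_tool --rows '[{"dx": -1,"dy": -0.2,"dz": 0.3,"wz": -1,"hand": 85},{"dx": -2,"dy": -0.4,"dz": 0.6,"wz": -2,"hand": 85},{"dx": -3,"dy": -0.6,"dz": 0.9,"wz": -3.26,"hand": 85},{"dx": -4,"dy": -0.8,"dz": 1.2,"wz": -3.26,"hand": 85},{"dx": -5,"dy": -1,"dz": 1.5,"wz": -3.26,"hand": 85},{"dx": -6,"dy": -1.25,"dz": 1.9,"wz": -3.26,"hand": 85},{"dx": -7,"dy": -1.45,"dz": 2.2,"wz": -3.26,"hand": 85},{"dx": -7.72,"dy": -1.61,"dz": 2.36,"wz": -3.26,"hand": 85},{"dx": -7.72,"dy": -1.61,"dz": 2.36,"wz": -3.26,"hand": 85},{"dx": -7.72,"dy": -1.61,"dz": 2.36,"wz": -3.26,"hand": 85},{"dx": -7.72,"dy": -1.61,"dz": 2.36,"wz": -3.26,"hand": 85},{"dx": -7.72,"dy": -1.61,"dz": 2.36,"wz": -3.26,"hand": 85}]'

```text
invalid input at $.rows[0]: expected keys dx, dy, dz, wx, wy, wz, hand
```

```bash
python3 -c "
from h import *
go([.488,.2935,.014])
ims=[bot.camera(n) for n in('side','top')]
big=[cv2.resize(m[max(0,v-80):v+80,max(0,u-80):max(0,u-80)+160],(400,400)) for m,u,v in ((ims[0],339,395),(ims[1],156,301))]
cv2.imwrite('pics/c3.png',np.hstack(big)[:,:,::-1])
"
```

```text
clock 1.3 tcp [0.1405 0.4798 0.2179] j [ 1.29  0.24  0.    1.34 -0.    1.57] d [-7.717 -1.624  4.078] wz -3.264 heading 73.68
```

View pics/c3.png

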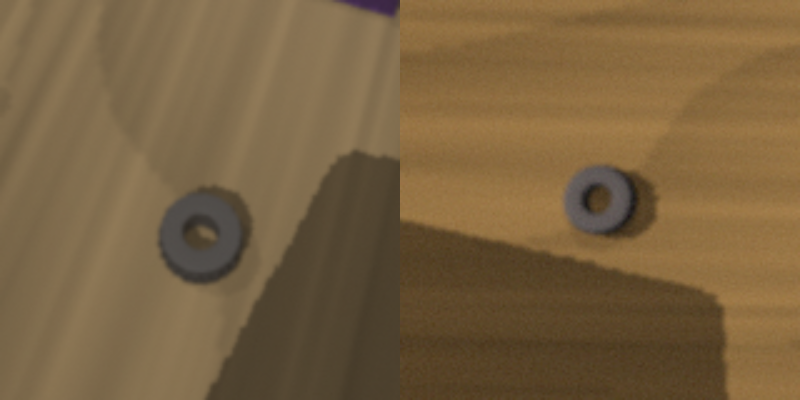

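The move was refused because some keys were missing. The picture shows the collar unchanged, so I'll send all keys.

Emit:
drive_tool --rows '[{"dx": -1,"dy": -0.2,"dz": 0.3,"wx": 0,"wy": 0,"wz": -1,"hand": 85},{"dx": -2,"dy": -0.4,"dz": 0.6,"wx": 0,"wy": 0,"wz": -2,"hand": 85},{"dx": -3,"dy": -0.6,"dz": 0.9,"wx": 0,"wy": 0,"wz": -3.26,"hand": 85},{"dx": -4,"dy": -0.8,"dz": 1.2,"wx": 0,"wy": 0,"wz": -3.26,"hand": 85},{"dx": -5,"dy": -1,"dz": 1.5,"wx": 0,"wy": 0,"wz": -3.26,"hand": 85},{"dx": -6,"dy": -1.25,"dz": 1.9,"wx": 0,"wy": 0,"wz": -3.26,"hand": 85},{"dx": -7,"dy": -1.45,"dz": 2.2,"wx": 0,"wy": 0,"wz": -3.26,"hand": 85},{"dx": -7.72,"dy": -1.62,"dz": 2.36,"wx": 0,"wy": 0,"wz": -3.26,"hand": 85},{"dx": -7.72,"dy": -1.62,"dz": 2.36,"wx": 0,"wy": 0,"wz": -3.26,"hand": 85},{"dx": -7.72,"dy": -1.62,"dz": 2.36,"wx": 0,"wy": 0,"wz": -3.26,"hand": 85},{"dx": -7.72,"dy": -1.62,"dz": 2.36,"wx": 0,"wy": 0,"wz": -3.26,"hand": 85},{"dx": -7.72,"dy": -1.62,"dz": 2.36,"wx": 0,"wy": 0,"wz": -3.26,"hand": 85}]'

```text
clock: 2.6
eef_pos: [0.487, 0.2948, 0.1005]
tool_rot: [-0.001, 1.0, 0.0, 0.0]
ft_force: [-0.1, 0.0, 0.7]
grip_width: 0.0849
grasp_force: 0.0
```

```bash
python3 -c "
from h import *
go([.488,.2935,.014]); print(bot.tip_extent)
"
```

```text
clock 2.6 tcp [0.487  0.2948 0.1005] j [ 0.54  0.45 -0.01  1.11  0.    0.54] d [-0.02  -0.027  1.731] wz 0.021 heading 90.11
0.011
```

Emit:
drive_tool --rows '[{"dx": -0.02,"dy": -0.02,"dz": 0.4,"wx": 0,"wy": 0,"wz": 0,"hand": 85},{"dx": -0.02,"dy": -0.02,"dz": 0.8,"wx": 0,"wy": 0,"wz": 0,"hand": 85},{"dx": -0.02,"dy": -0.02,"dz": 1.2,"wx": 0,"wy": 0,"wz": 0,"hand": 85},{"dx": -0.02,"dy": -0.02,"dz": 1.5,"wx": 0,"wy": 0,"wz": 0,"hand": 85},{"dx": -0.02,"dy": -0.02,"dz": 1.73,"wx": 0,"wy": 0,"wz": 0,"hand": 85},{"dx": -0.02,"dy": -0.02,"dz": 1.73,"wx": 0,"wy": 0,"wz": 0,"hand": 85},{"dx": -0.02,"dy": -0.02,"dz": 1.73,"wx": 0,"wy": 0,"wz": 0,"hand": 85},{"dx": -0.02,"dy": -0.02,"dz": 1.73,"wx": 0,"wy": 0,"wz": 0,"hand": 60},{"dx": -0.02,"dy": -0.02,"dz": 1.73,"wx": 0,"wy": 0,"wz": 0,"hand": 50},{"dx": -0.02,"dy": -0.02,"dz": 1.73,"wx": 0,"wy": 0,"wz": 0,"hand": 40},{"dx": -0.02,"dy": -0.02,"dz": 1.73,"wx": 0,"wy": 0,"wz": 0,"hand": 40},{"dx": -0.02,"dy": -0.02,"dz": 1.73,"wx": 0,"wy": 0,"wz": 0,"hand": 40},{"dx": -0.02,"dy": -0.02,"dz": 1.73,"wx": 0,"wy": 0,"wz": 0,"hand": 40}]'

```text
clock: 3.9
eef_pos: [0.4892, 0.2926, 0.0134]
tool_rot: [0.0, 1.0, 0.0, 0.0]
ft_force: [0.1, 0.1, 0.6]
grip_width: 0.0399
grasp_force: 0.0
```

```bash
python3 -c "
from h import *
ims=[bot.camera(n) for n in('side','top')]
big=[cv2.resize(m[max(0,v-80):v+80,max(0,u-80):max(0,u-80)+160],(400,400)) for m,u,v in ((ims[0],339,395),(ims[1],156,301))]
cv2.imwrite('pics/c4.png',np.hstack(big)[:,:,::-1])
"
```

```text
(no output)
```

View pics/c4.png

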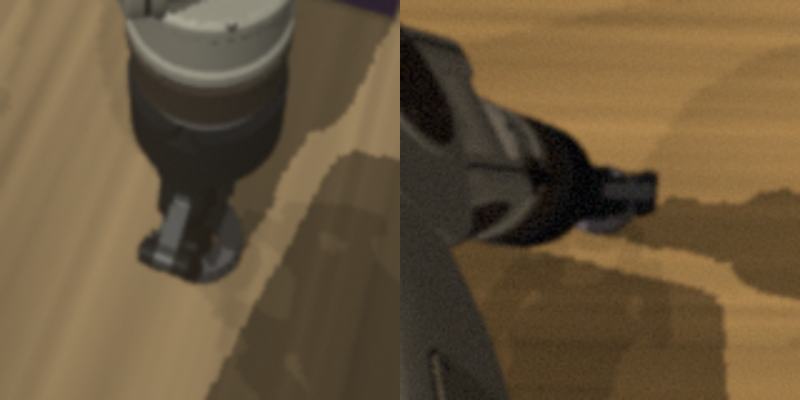

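```bash
python3 -c "
from h import *
o=bot.get_obs();print(o['eef_pos'],o['tool_rot'],o['grip_width'],o['joint_pos'])
p=o['eef_pos']
for n,(u,v) in dict(side=(339,395),top=(156,301)).items():
  for q in (p,p+[0,.02,0],p-[0,.02,0],p+[0,0,.008]):
    a=proj(n,q); print(n,np.round(a,1),'in crop',np.round((a-[u-80 if u>80 else 0,v-80])*2.5))
"
```

```text
[0.4891964  0.29259767 0.01337732] [ 2.25976906e-04  9.99999974e-01 -1.97257215e-05 -2.23512141e-05] 0.039875537361130906 [ 5.39041343e-01  5.41950324e-01 -1.11636942e-01  9.17267678e-01
 -1.08976684e-05  5.39493297e-01]
side [339.1 407.1] in crop [200. 230.]
side [334.6 420.1] in crop [189. 263.]
side [343.4 394.7] in crop [211. 199.]
side [339.2 404.9] in crop [200. 225.]
top [155.7 300. ] in crop [199. 198.]
top [144.3 299.7] in crop [171. 197.]
top [167.  300.3] in crop [228. 198.]
top [154.3 299.7] in crop [196. 197.]
```

Emit:
drive_tool --rows '[{"dx": 0,"dy": 0,"dz": 0,"wx": 0,"wy": 0,"wz": 0,"hand": 85},{"dx": 0,"dy": 0,"dz": 0,"wx": 0,"wy": 0,"wz": 0,"hand": 85},{"dx": 0,"dy": 0,"dz": 0,"wx": 0,"wy": 0,"wz": 0,"hand": 85},{"dx": 0,"dy": 0,"dz": -0.5,"wx": 0,"wy": 0,"wz": 0,"hand": 85},{"dx": 0,"dy": 0,"dz": -1.2,"wx": 0,"wy": 0,"wz": 0,"hand": 85},{"dx": -0.6,"dy": 0,"dz": -2,"wx": 0,"wy": 0,"wz": 0,"hand": 85},{"dx": -1.2,"dy": 0,"dz": -3,"wx": 0,"wy": 0,"wz": 0,"hand": 85},{"dx": -1.2,"dy": 0,"dz": -4,"wx": 0,"wy": 0,"wz": 0,"hand": 85},{"dx": -1.2,"dy": 0,"dz": -4,"wx": 0,"wy": 0,"wz": 0,"hand": 85}]'

```text
clock: 4.9
eef_pos: [0.5532, 0.2941, 0.2209]
tool_rot: [0.001, 1.0, 0.003, 0.006]
ft_force: [0.2, -0.0, 0.6]
grip_width: 0.0852
grasp_force: 0.0
```

```bash
python3 -c "
from h import *
ims=[bot.camera(n) for n in('side','top')]
for n in('side','top'):
  for d in bot.outline_of(n,'collar')[:2]:
    m=d['region'].astype(np.uint8);k=max(cv2.findContours(m,0,1)[0],key=cv2.contourArea)
    e=cv2.fitEllipse(k); print(n,d['score'],np.round(d['extent'],1),np.round(e[0],1),np.round(e[1],1),at(n,*e[0],.01))
go([.488,.2935,.014])
cv2.imwrite('pics/c5.png',np.hstack([cv2.resize(m,(400,300),interpolation=cv2.INTER_AREA) for m in (ims[0],ims[1])])[:,:,::-1])
"
```

```text
side 0.88 [337.5 411.3  35.7  38.2] [338.9 410.2] [32.9 35.8] [0.48835929 0.29569162 0.01      ]
side 0.67 [343.4 159.5  45.3  23. ] [340.3 158.2] [17.  46.6] [ 0.68418483 -0.29151861  0.01      ]
top 0.94 [156.4 299.4  30.5  28.1] [155.9 299.8] [26.3 28.7] [0.48975043 0.29321542 0.01      ]
clock 5.1 tcp [0.5484 0.2923 0.2121] j [ 0.49  0.49  0.36  1.44 -0.    0.49] d [1.2   0.027 3.964] wz -0.002 heading 89.99
```

View pics/c5.png

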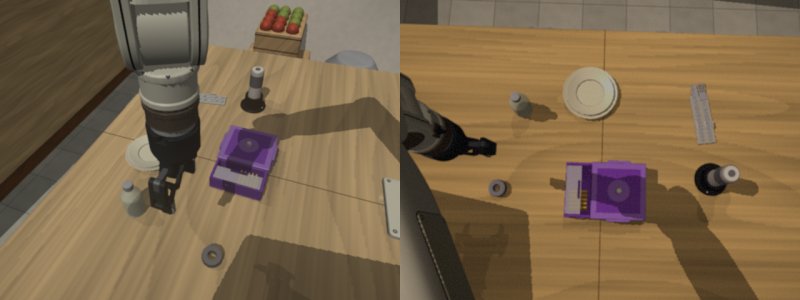

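```bash
python3 -c "
from h import *
o=bot.get_obs(); p=o['eef_pos']; w=o['grip_width']/2; print(p,o['tool_rot'])
out=[]
for n in('side','top'):
  im=bot.camera(n)[:,:,::-1].copy(); c=proj(n,p); x0,y0=int(c[0])-50,int(c[1])-50; x0=max(x0,0);y0=max(y0,0)
  b=cv2.resize(im[y0:y0+100,x0:x0+100],(400,400),interpolation=cv2.INTER_CUBIC)
  b=np.clip(b.astype(int)*2,0,255).astype(np.uint8)
  for q,col in ((p,(0,0,255)),(p+[0,w,0],(0,255,0)),(p-[0,w,0],(0,255,0)),(p-[0,0,.011],(255,0,255)),(p+[0,0,.062],(255,255,0))):
    a=((proj(n,q)-[x0,y0]+.5)*4).astype(int); cv2.circle(b,tuple(int(i) for i in a),3,col,-1)
  out.append(b)
cv2.imwrite('pics/c6.png',np.hstack(out))
"
```

```text
[0.54837477 0.2923239  0.21211025] [ 1.08208125e-04  9.99999417e-01 -5.06475649e-04 -9.47810778e-04]
```

View pics/c6.png

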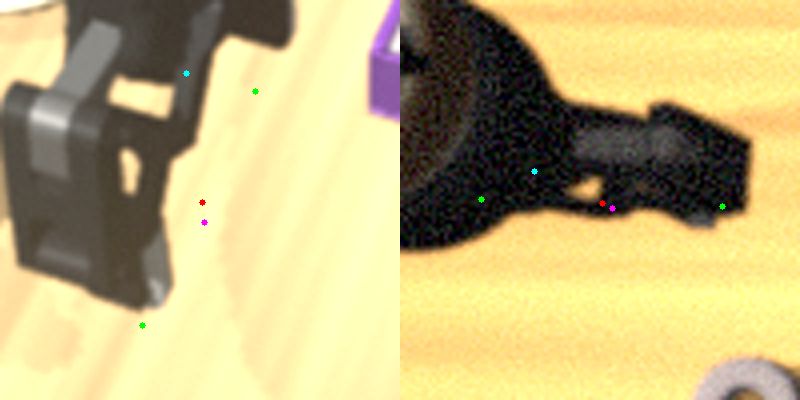

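```bash
python3 -c "
from h import *
np.set_printoptions(precision=4,suppress=True)
p=bot.get_obs()['eef_pos']
off={}
for n in('side','top'):
  c=proj(n,p); off[n]=np.array([max(int(c[0])-50,0),max(int(c[1])-50,0)])
  print(n,c,[np.round((proj(n,p+d)-c)*4/1,0) for d in np.eye(3)*.05])
def px(n,x,y): return off[n]+np.array([x,y])/4-.5
for s,t in (((155,295),(305,222)),((155,300),(345,210)),((185,73),(134,171))):
  print(tri(ray('side',*px('side',*s)),ray('top',*px('top',*t))))
# arm silhouettes vs empty picture
for n in('side','top'):
  a=cv2.imread(f'pics/{n}0.png'); im=bot.camera(n)[:,:,::-1]
  print(n,a.dtype,im.mean(),a.mean())
c,f,o,r=cal('side'); print(rotm(r)); c,f,o,r=cal('top'); print(rotm(r))
"
```

```text
side [293.6741 320.5511] [array([-153.,  -47.]), array([-70., 146.]), array([ -12., -102.])]
top [119.4215 248.882 ] [array([  13., -137.]), array([-142.,   -4.]), array([-53., -25.])]
(array([0.5644, 0.2835, 0.132 ]), np.float64(0.019605712172952382))
(array([0.5718, 0.2744, 0.1103]), np.float64(0.017122992218428314))
(array([0.5487, 0.2926, 0.2743]), np.float64(0.00022954662998463652))
side uint8 101.89681966145834 92.364365234375
top uint8 100.18685872395834 99.775029296875
[[-0.9398  0.2388 -0.2444]
 [-0.3414 -0.6836  0.645 ]
 [-0.0131  0.6897  0.724 ]]
[[ 0.0247  0.9843 -0.1747]
 [-0.9995  0.0277  0.0147]
 [ 0.0193  0.1742  0.9845]]
```

Emit:
drive_tool --rows '[{"dx": 1,"dy": -0.3,"dz": 0.6,"wx": 0,"wy": 0,"wz": 0,"hand": 0},{"dx": 2,"dy": -0.6,"dz": 1.2,"wx": 0,"wy": 0,"wz": 0,"hand": 0},{"dx": 2.57,"dy": -0.84,"dz": 2,"wx": 0,"wy": 0,"wz": 0,"hand": 0},{"dx": 2.57,"dy": -0.84,"dz": 2.64,"wx": 0,"wy": 0,"wz": 0,"hand": 0},{"dx": 2.57,"dy": -0.84,"dz": 2.64,"wx": 0,"wy": 0,"wz": 0,"hand": 0},{"dx": 2.57,"dy": -0.84,"dz": 2.64,"wx": 0,"wy": 0,"wz": 0,"hand": 0},{"dx": 2.57,"dy": -0.84,"dz": 2.64,"wx": 0,"wy": 0,"wz": 0,"hand": 0},{"dx": 2.57,"dy": -0.84,"dz": 2.64,"wx": 0,"wy": 0,"wz": 0,"hand": 0}]'

```text
clock: 6.1
eef_pos: [0.4243, 0.2527, 0.0842]
tool_rot: [0.0, 1.0, 0.002, 0.003]
ft_force: [-0.3, -0.1, 0.1]
grip_width: 0.0001
grasp_force: 0.0
```

```bash
python3 -c "
from h import *
o=bot.get_obs(); p=o['eef_pos']; print(p,o['tool_rot'],o['grip_width'],o['joint_pos'])
out=[]
for n in('side','top'):
  im=bot.camera(n)[:,:,::-1].copy(); cv2.imwrite(f'pics/{n}7.png',im); c=proj(n,p); x0,y0=int(c[0])-50,int(c[1])-50; print(n,c,x0,y0)
  b=cv2.resize(im[y0:y0+100,x0:x0+100],(400,400),interpolation=cv2.INTER_CUBIC)
  b=np.clip(b.astype(int)*2,0,255).astype(np.uint8)
  for q,col in ((p,(0,0,255)),(p-[0,0,.011],(255,0,255)),(p+[0,0,.062],(255,255,0)),(p*[1,1,0],(0,255,0))):
    a=((proj(n,q)-[x0,y0]+.5)*4).astype(int); cv2.circle(b,tuple(int(i) for i in a),3,col,-1)
  out.append(b)
cv2.imwrite('pics/c7.png',np.hstack(out))
"
```

```text
[0.42433766 0.25267165 0.08416044] [2.96798999e-04 9.99994192e-01 1.72021688e-03 2.92730000e-03] 0.00011901752373547279 [ 5.37093426e-01  3.25783489e-01 -2.47589862e-01  9.90632440e-01
 -4.14488579e-05  5.37686887e-01]
side [393.72062215 374.44086457] 343 324
top [164.74692025 337.84579309] 114 287
```

View pics/c7.png

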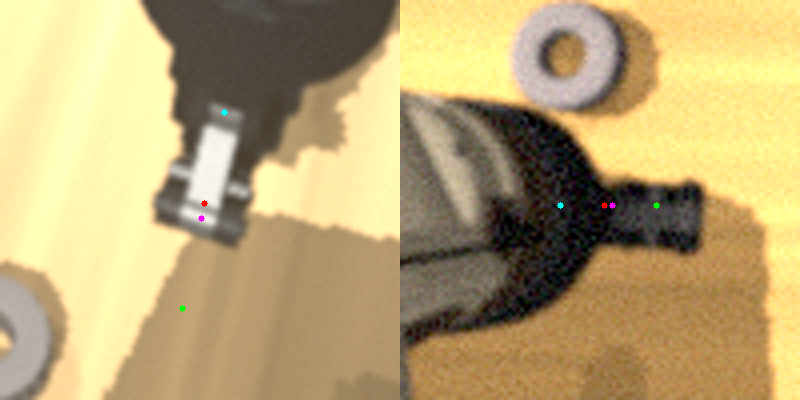

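Emit:
drive_tool --rows '[{"dx": 0,"dy": 0,"dz": 0.5,"wx": 0,"wy": 0,"wz": 0,"hand": 0},{"dx": 0,"dy": 0,"dz": 1.0,"wx": 0,"wy": 0,"wz": 0,"hand": 0},{"dx": 0,"dy": 0,"dz": 1.3,"wx": 0,"wy": 0,"wz": 0,"hand": 0},{"dx": 0,"dy": 0,"dz": 1.33,"wx": 0,"wy": 0,"wz": 0,"hand": 0},{"dx": 0,"dy": 0,"dz": 1.33,"wx": 0,"wy": 0,"wz": 0,"hand": 0},{"dx": 0,"dy": 0,"dz": 1.33,"wx": 0,"wy": 0,"wz": 0,"hand": 0},{"dx": 0,"dy": 0,"dz": 1.33,"wx": 0,"wy": 0,"wz": 0,"hand": 0}]'

```text
clock: 6.9
eef_pos: [0.4218, 0.2513, 0.0161]
tool_rot: [0.0, 1.0, 0.001, 0.001]
ft_force: [1.5, -0.1, 1.0]
grip_width: 0.0001
grasp_force: 0.0
```

```bash
python3 -c "
from h import *
o=bot.get_obs(); p=o['eef_pos']; print(p,o['tool_rot'],o['ft_force'])
for n,f in (('side','pics/side8.png'),('top','pics/top8.png')):
  im=bot.camera(n)[:,:,::-1]; cv2.imwrite(f,im); print(n,proj(n,p),proj(n,p-[0,0,.011]))
  a=proj(n,p).astype(int); g=im.max(2)[a[1]-24:a[1]+24,a[0]-32:a[0]+32]
  print('origin',a-[32,24])
  for r in g[::2]: print(''.join(' .:-=+*#%@'[min(9,int(v)//20)] for v in r))
"
```

```text
[0.42175152 0.25129601 0.01611679] [1.97085756e-04 9.99999179e-01 6.46013200e-04 1.08913287e-03] [ 1.51103576 -0.0931783   0.95305702]
side [391.09561542 395.60897028] [390.40017927 398.77875588]
origin [359 371]
##**************#######*+-...................................:-=
#*******#*******#######*+-.............................::---==+*
***************#######**=:....:......................:-+********
*********#*****#######**-:...:.:.::.................:-=++*******
**************#######***+-::.::.::---::::.........::--=======++*
**************######******=:..:.:::::--::........:-========--===
**************######******+-..::-==---:::........:-=======-=====
*************######*******+-..-=++++++=:........:-========---===
*************######******+=-::-+++++++-:....::---========--=====
************#####*******=-...-=++++++=:....:--===========--=====
************#####******+=----=++++++=-:.:::-============---=====
***********#####******+-:::-=+++++++=:....:-============---=====
***********####*******=:...:-=+++===-::::.:-===========---======
**********#####*****+-:....::::-:::::.::::
[... 1609 characters left out ...]
. ...  .. ...          .....:..:.......::.:-=+=+++
--::-----::.    .  . .. .  ..   .  ......:.:...::..:::..:-======
::-::::::::..          . ....        ... ....:..........:-======
::::::::::::.  .  . .  . .      .     .    ....  .  .. .:=======
:.:.:........  ...  ..  . . .   ..::--::::::-::::::.....-==+===+
....::::::-:::.:. . . . .      .:--=================--========+=
:-::-:::-::::::.... ..  .  .  .:======-====+=================+==
::::::--:-:---:.....  .   .  :--===--=======+===================
-------------:... .  .     .:--===-=--=========================+
-----:--::::::... . .    .:-------------=======================+
-:--::::::........    ..:----=---=-----=======================+*
```

Emit:
drive_tool --rows '[{"dx": 0,"dy": 0,"dz": 0,"wx": 0,"wy": 0,"wz": 0,"hand": 48},{"dx": 0,"dy": 0,"dz": 0,"wx": 0,"wy": 0,"wz": 0,"hand": 48},{"dx": 0,"dy": 0,"dz": 0,"wx": 0,"wy": 0,"wz": 0,"hand": 48},{"dx": 0,"dy": 0,"dz": 0,"wx": 0,"wy": 0,"wz": 0,"hand": 48},{"dx": 0,"dy": 0,"dz": 0.02,"wx": 0,"wy": 0,"wz": 0,"hand": 48},{"dx": 0,"dy": 0,"dz": 0.04,"wx": 0,"wy": 0,"wz": 0,"hand": 48},{"dx": 0,"dy": 0,"dz": 0.06,"wx": 0,"wy": 0,"wz": 0,"hand": 48},{"dx": 0,"dy": 0,"dz": 0.08,"wx": 0,"wy": 0,"wz": 0,"hand": 48},{"dx": 0,"dy": 0,"dz": 0.08,"wx": 0,"wy": 0,"wz": 0,"hand": 48}]'

```text
clock: 7.9
eef_pos: [0.4205, 0.2506, 0.0107]
tool_rot: [0.0, 1.0, -0.0, -0.0]
ft_force: [-0.4, 0.2, -0.1]
grip_width: 0.0476
grasp_force: 0.0
```

```bash
cat > asc.py <<'E'
from h import *
import sys
o=bot.get_obs(); p=o['eef_pos']; print(p,o['ft_force'],o['grip_width'])
for n in sys.argv[1:]:
  im=bot.camera(n)[:,:,::-1]; print(n,proj(n,p),'tip',proj(n,p-[0,0,.011]),'+y pad',proj(n,p+[0,o['grip_width']/2,-.011]),'-y pad',proj(n,p+[0,-o['grip_width']/2,-.011]))
  a=proj(n,p).astype(int); g=im.max(2)[a[1]-30:a[1]+34,a[0]-36:a[0]+36]
  print('origin',a-[36,30])
  for r in g[::2]: print(''.join(' .:-=+*#%@'[min(9,int(v)//20)] for v in r))
E
python3 asc.py side
```

```text
[0.42048115 0.25061408 0.01066887] [-0.38937207  0.18663699 -0.05739746] 0.04762629365630829
side [391.69119443 397.04843344] tip [390.99289428 400.1816716 ] +y pad [387.03881096 414.99444079] -y pad [394.7689626  386.03578138]
origin [355 367]
#######********##***#######*=:..........................................
######**********#****######*=:.........................................:
######***************#####*+-.......................................:-+*
#####********#******######*+-:....................................:-+***
####****************#######*+-:.............................:::---=*****
###****************#######**=:...........................:--===--=+*****
##*****************######**+-:....................::.....:-====-==+*****
#*****************######***+:.......::---:::.....:::....:-=====--=======
#*****************#####***+-:......:-======-:....:::..:--=====---==-----
******************#####***+-.......:-----==-:....::..:-=======--===-----
*****************#####****=:......:--------:.........:----===---===-----
****************#####*****=:......:--------:........
[... 780 characters left out ...]
..............:============----==========--
:-=++*****#********+===--::::..............:-==========---=-============
-=+*******#*******============--::.........:==========-----=============
=+***************==================--::..:-===========----=--===========
++**************+====================================-----==-===========
+*************++=====================================----=======-=======
*************+========================---------=====----================
*+**********+==========================------------------===-===========
++********+===============================------------------==========--
+*********================================---------------------=======--
```

Emit:
drive_tool --rows '[{"dx": 0,"dy": 0,"dz": 0.02,"wx": 0,"wy": 0,"wz": 0,"hand": 48},{"dx": 0,"dy": 0,"dz": 0.04,"wx": 0,"wy": 0,"wz": 0,"hand": 48},{"dx": 0,"dy": 0,"dz": 0.06,"wx": 0,"wy": 0,"wz": 0,"hand": 48},{"dx": 0,"dy": 0,"dz": 0.08,"wx": 0,"wy": 0,"wz": 0,"hand": 48},{"dx": 0,"dy": 0,"dz": 0.08,"wx": 0,"wy": 0,"wz": 0,"hand": 48},{"dx": 0,"dy": 0,"dz": 0.08,"wx": 0,"wy": 0,"wz": 0,"hand": 48}]'

```text
clock: 8.55
eef_pos: [0.4206, 0.2507, 0.0069]
tool_rot: [0.0, 1.0, -0.0, -0.0]
ft_force: [-0.6, 0.1, -0.1]
grip_width: 0.0479
grasp_force: 0.0
```

Emit:
drive_tool --rows '[{"dx": 0,"dy": 0,"dz": 0.02,"wx": 0,"wy": 0,"wz": 0,"hand": 48},{"dx": 0,"dy": 0,"dz": 0.04,"wx": 0,"wy": 0,"wz": 0,"hand": 48},{"dx": 0,"dy": 0,"dz": 0.06,"wx": 0,"wy": 0,"wz": 0,"hand": 48},{"dx": 0,"dy": 0,"dz": 0.06,"wx": 0,"wy": 0,"wz": 0,"hand": 48}]'

```text
clock: 8.95
eef_pos: [0.4205, 0.2506, 0.0037]
tool_rot: [0.0, 1.0, -0.0, -0.0]
ft_force: [-0.7, 0.6, -0.3]
grip_width: 0.0483
grasp_force: 0.0
```

```bash
python3 -c "
from h import *
im=bot.camera('side')
for d in bot.outline_of('side','collar')[:1]: print(d['score'],d['extent'])
im=bot.camera('top')
for d in bot.outline_of('top','collar')[:1]: print(d['score'],d['extent'])
o=bot.get_obs();print(o['eef_pos'],o['ft_force'])
go([.488,.2935,.05])
"
```

```text
0.73 [338.3, 410.7, 33.0, 35.0]
0.97 [155.3, 300.0, 30.3, 28.3]
[0.42066244 0.25070769 0.00391907] [-0.10787569  0.5849526   0.40109762]
clock 9.15 tcp [0.4207 0.2507 0.0039] j [ 0.54  0.43 -0.35  0.8   0.    0.54] d [-1.346  0.856 -0.922] wz -0.003 heading 89.98
```

Emit:
drive_tool --rows '[{"dx": 0,"dy": 0,"dz": 0.02,"wx": 0,"wy": 0,"wz": 0,"hand": 48},{"dx": 0,"dy": 0,"dz": 0.04,"wx": 0,"wy": 0,"wz": 0,"hand": 48},{"dx": 0,"dy": 0,"dz": 0.06,"wx": 0,"wy": 0,"wz": 0,"hand": 48},{"dx": 0,"dy": 0,"dz": 0.06,"wx": 0,"wy": 0,"wz": 0,"hand": 48}]'

```text
clock: 9.55
eef_pos: [0.4205, 0.2506, 0.0007]
tool_rot: [0.0, 1.0, -0.0, -0.0]
ft_force: [0.3, -0.9, 0.6]
grip_width: 0.0482
grasp_force: 0.0
```

Emit:
drive_tool --rows '[{"dx": 0,"dy": 0,"dz": 0.02,"wx": 0,"wy": 0,"wz": 0,"hand": 48},{"dx": 0,"dy": 0,"dz": 0.04,"wx": 0,"wy": 0,"wz": 0,"hand": 48},{"dx": 0,"dy": 0,"dz": 0.06,"wx": 0,"wy": 0,"wz": 0,"hand": 48},{"dx": 0,"dy": 0,"dz": 0.06,"wx": 0,"wy": 0,"wz": 0,"hand": 48}]'

```text
clock: 9.95
eef_pos: [0.4205, 0.2506, -0.0023]
tool_rot: [0.0, 1.0, -0.0, -0.0]
ft_force: [0.4, 0.1, -0.4]
grip_width: 0.0481
grasp_force: 0.0
```

Emit:
drive_tool --rows '[{"dx": 0,"dy": 0,"dz": 0.02,"wx": 0,"wy": 0,"wz": 0,"hand": 48},{"dx": 0,"dy": 0,"dz": 0.04,"wx": 0,"wy": 0,"wz": 0,"hand": 48},{"dx": 0,"dy": 0,"dz": 0.06,"wx": 0,"wy": 0,"wz": 0,"hand": 48},{"dx": 0,"dy": 0,"dz": 0.08,"wx": 0,"wy": 0,"wz": 0,"hand": 48},{"dx": 0,"dy": 0,"dz": 0.08,"wx": 0,"wy": 0,"wz": 0,"hand": 48}]'

```text
clock: 10.45
eef_pos: [0.4205, 0.2506, -0.0063]
tool_rot: [0.0, 1.0, -0.0, -0.0]
ft_force: [-0.1, 1.2, -1.0]
grip_width: 0.048
grasp_force: 0.0
```

```bash
python3 asc.py side top
```

```text
[ 0.42053912  0.25063899 -0.00626079] [-0.09819889  1.18786992 -1.00479553] 0.04802949374991572
side [390.58214198 401.84239153] tip [389.90944452 404.86288918] +y pad [385.96944565 419.63742019] -y pad [393.67374983 390.74718833]
origin [354 371]
######****************###*=:............................................
#####*****************####*+-:..........................................
####******************####**-:........................................:-
###******************#####*+-.......................................:-+*
###******************####**+-:....................................:=+***
##******************####****=:.:.............................::::-----=-
#******************####*****=:...........................:--------------
*******************###*****+-.....................:.....:-====----------
*******************###*****=:......::---::::.....::....::---------------
******************###*****+-.......:-=====--:....:...::-----------------
******************#*#*****=:......::-----==-:....:..::------------------
+****************##******+-.......::------::.....
[... 3270 characters left out ...]
    .:-=====+=====-==-=====================
:-----:-------:----::.. ..     .:-=============-=-======================
:---:--------::::::.....  .   .:-============-----=---===-----==========
:-------:-::::::...  .. .  ..:-=============-----------------==+**++====
:-----:::...::....      ..:-=============-----------------=--=+####**++=
:--:...:.. .... ..  ..::--===========---------=----=----=----=+*########
:.. ..... ........::---===============------------------------=**#######
:..:::::::------=-=-=-=-=--=-=-=---==-====-------------=------=+########
::---=====-====-=----=----=---==--=-------=-=====-----==------=*########
:-=-=======--===-----==-=---=--==-----=-=-==--==-========-=-=-=+########
```

Emit:
drive_tool --rows '[{"dx": 0,"dy": 0,"dz": 0.02,"wx": 0,"wy": 0,"wz": 0,"hand": 48},{"dx": 0,"dy": 0,"dz": 0.04,"wx": 0,"wy": 0,"wz": 0,"hand": 48},{"dx": 0,"dy": 0,"dz": 0.06,"wx": 0,"wy": 0,"wz": 0,"hand": 48},{"dx": 0,"dy": 0,"dz": 0.06,"wx": 0,"wy": 0,"wz": 0,"hand": 48}]'

```text
clock: 10.95
eef_pos: [0.4205, 0.2506, -0.0093]
tool_rot: [0.0, 1.0, -0.0, -0.0]
ft_force: [-0.1, -0.1, 0.1]
grip_width: 0.048
grasp_force: 0.0
```

Emit:
drive_tool --rows '[{"dx": 0,"dy": 0,"dz": 0.02,"wx": 0,"wy": 0,"wz": 0,"hand": 48},{"dx": 0,"dy": 0,"dz": 0.04,"wx": 0,"wy": 0,"wz": 0,"hand": 48},{"dx": 0,"dy": 0,"dz": 0.06,"wx": 0,"wy": 0,"wz": 0,"hand": 48},{"dx": 0,"dy": 0,"dz": 0.06,"wx": 0,"wy": 0,"wz": 0,"hand": 48}]'

```text
clock: 11.35
eef_pos: [0.4205, 0.2506, -0.0123]
tool_rot: [0.0, 1.0, -0.0, -0.0]
ft_force: [0.4, -0.5, -1.0]
grip_width: 0.0483
grasp_force: 0.0
```

Emit:
drive_tool --rows '[{"dx": 0,"dy": 0,"dz": 0.02,"wx": 0,"wy": 0,"wz": 0,"hand": 48},{"dx": 0,"dy": 0,"dz": 0.04,"wx": 0,"wy": 0,"wz": 0,"hand": 48},{"dx": 0,"dy": 0,"dz": 0.06,"wx": 0,"wy": 0,"wz": 0,"hand": 48},{"dx": 0,"dy": 0,"dz": 0.06,"wx": 0,"wy": 0,"wz": 0,"hand": 48}]'

```text
clock: 11.75
eef_pos: [0.4205, 0.2506, -0.0153]
tool_rot: [0.0, 1.0, -0.0, -0.0]
ft_force: [0.1, 0.6, -0.2]
grip_width: 0.0478
grasp_force: 0.0
```

Emit:
drive_tool --rows '[{"dx": 0,"dy": 0,"dz": 0.02,"wx": 0,"wy": 0,"wz": 0,"hand": 48},{"dx": 0,"dy": 0,"dz": 0.04,"wx": 0,"wy": 0,"wz": 0,"hand": 48},{"dx": 0,"dy": 0,"dz": 0.06,"wx": 0,"wy": 0,"wz": 0,"hand": 48},{"dx": 0,"dy": 0,"dz": 0.08,"wx": 0,"wy": 0,"wz": 0,"hand": 48},{"dx": 0,"dy": 0,"dz": 0.08,"wx": 0,"wy": 0,"wz": 0,"hand": 48}]'

```text
clock: 12.25
eef_pos: [0.4208, 0.2508, -0.0161]
tool_rot: [0.0, 1.0, 0.0, 0.001]
ft_force: [-6.6, -3.2, 24.3]
grip_width: 0.0482
grasp_force: 12.5
```

```bash
python3 asc.py side; python3 -c "
from h import *
print(bot.get_obs()['joint_pos'], at('side',630,330,0), at('side',625,290,0))
out=[]
for n,u,v in (('side',391,390),('top',170,330)):
  im=bot.camera(n)[:,:,::-1]
  out.append(np.clip(cv2.resize(im[v-50:v+50,u-50:u+50],(400,400),interpolation=cv2.INTER_CUBIC).astype(int)*2,0,255))
cv2.imwrite('pics/c9.png',np.hstack(out))
"
```

```text
[ 0.42081871  0.25078435 -0.01614374] [-6.6319004  -3.2281665  24.33865579] 0.048211018308628444
side [389.77634213 404.58678683] tip [389.11998233 407.54406456] +y pad [385.18848395 422.28024807] -y pad [392.87730581 393.46072969]
origin [353 374]
#####******************#*+-:............................................
####******************###**=-:..........................................
####******************####**=:.........................................-
###*******************####*+-:.......................................:-=
##*******************###***+-:.....................................::---
##*******************##*****+-:................................:::------
#********************#******+-...........................:::------------
********************##******=:..........................::--------------
*******************##******+-........::::::......::.....:---------------
=+*****************#*******=:.......::-----::...:::...:-----------------
==+***************#*******+-........:::::::..........:------------------
====+*********************=:.......::::::::.....
[... 1077 characters left out ...]
====----::::------------------------------
+++++*******========================------------------------------------
++*********+==============================------------------------------
**********+=================================----------------------------
*********+===================================---------------------------
*******+======================================--------------------------
[ 5.37514272e-01  4.55885013e-01 -3.66891268e-01  7.46615195e-01
 -6.35725869e-05  5.37754554e-01] [ 0.07082103 -0.00298131  0.        ] [ 0.0706412  -0.09217663  0.        ][ WARN:0@1.328] global loadsave.cpp:1063 imwrite_ Unsupported depth image for selected encoder is fallbacked to CV_8U.
```

View pics/c9.png

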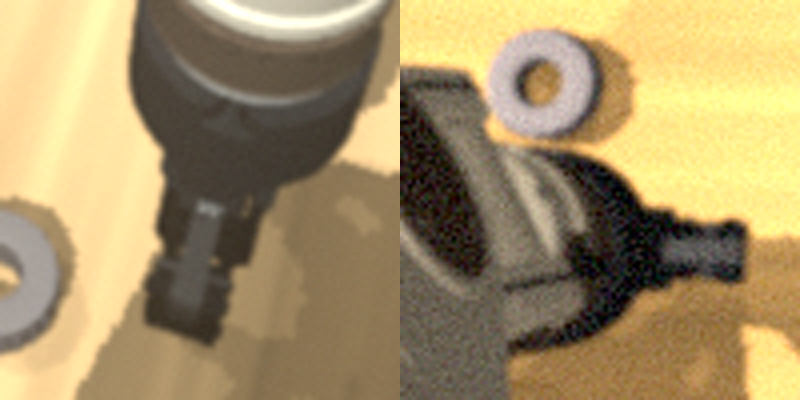

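```bash
python3 -c "
from h import *
print(at('side',386,424,0),at('side',381,425,0)); 
for z in (0,.02,.05): print(at('top',206,343,z))
print(bot.get_obs()['eef_pos'])
"
```

```text
[0.4186068  0.28783974 0.        ] [0.42507883 0.29167916 0.        ]
[0.41672998 0.20204428 0.        ]
[0.41698283 0.19818948 0.02      ]
[0.41736209 0.19240729 0.05      ]
[ 0.42081418  0.25081    -0.01612277]
```

Emit:
drive_tool --rows '[{"dx": 0,"dy": 0,"dz": -0.1,"wx": 0,"wy": 0,"wz": 0,"hand": 48},{"dx": 0,"dy": 0,"dz": -0.2,"wx": 0,"wy": 0,"wz": 0,"hand": 48},{"dx": 0,"dy": 0,"dz": -0.2,"wx": 0,"wy": 0,"wz": 0,"hand": 48}]'

```text
clock: 12.7
eef_pos: [0.4212, 0.251, -0.0086]
tool_rot: [0.0, 1.0, 0.0, 0.001]
ft_force: [-1.3, -0.2, 0.2]
grip_width: 0.048
grasp_force: 0.0
```

```bash
python3 -c "
from h import *
print(at('side',327,426,.03),at('side',327,426,.015)); 
go([.4885,.294,.03]); go([.4885,.294,-.0135])
"
```

```text
[0.49440529 0.33001589 0.03      ] [0.49646629 0.32474515 0.015     ]
clock 12.7 tcp [ 0.4212  0.251  -0.0086] j [ 0.54  0.45 -0.36  0.77  0.    0.54] d [-1.346  0.861 -0.769] wz -0.004 heading 89.98
clock 12.7 tcp [ 0.4212  0.251  -0.0086] j [ 0.54  0.45 -0.36  0.77  0.    0.54] d [-1.345  0.86   0.101] wz -0.004 heading 89.98
```

Emit:
drive_tool --rows '[{"dx": 0,"dy": 0,"dz": -0.6,"wx": 0,"wy": 0,"wz": 0,"hand": 85},{"dx": 0,"dy": 0,"dz": -1.2,"wx": 0,"wy": 0,"wz": 0,"hand": 85},{"dx": -0.6,"dy": 0.4,"dz": -1.2,"wx": 0,"wy": 0,"wz": 0,"hand": 85},{"dx": -1.28,"dy": 0.82,"dz": -1.2,"wx": 0,"wy": 0,"wz": 0,"hand": 85},{"dx": -1.28,"dy": 0.82,"dz": -1.2,"wx": 0,"wy": 0,"wz": 0,"hand": 85},{"dx": -1.28,"dy": 0.82,"dz": -0.8,"wx": 0,"wy": 0,"wz": 0,"hand": 85},{"dx": -1.28,"dy": 0.82,"dz": -0.4,"wx": 0,"wy": 0,"wz": 0,"hand": 85},{"dx": -1.28,"dy": 0.82,"dz": -0.1,"wx": 0,"wy": 0,"wz": 0,"hand": 85},{"dx": -1.28,"dy": 0.82,"dz": 0.1,"wx": 0,"wy": 0,"wz": 0,"hand": 85},{"dx": -1.28,"dy": 0.82,"dz": 0.1,"wx": 0,"wy": 0,"wz": 0,"hand": 85},{"dx": -1.28,"dy": 0.82,"dz": 0.1,"wx": 0,"wy": 0,"wz": 0,"hand": 85},{"dx": -1.28,"dy": 0.82,"dz": 0.1,"wx": 0,"wy": 0,"wz": 0,"hand": 85}]'

```text
clock: 13.9
eef_pos: [0.4853, 0.292, -0.0132]
tool_rot: [0.0, 1.0, 0.0, 0.001]
ft_force: [1.3, -0.0, -0.5]
grip_width: 0.0849
grasp_force: 0.0
```

```bash
python3 asc.py side top
```

```text
[ 0.48532633  0.29204924 -0.01321861] [ 1.30415116 -0.00773623 -0.48423325] 0.08487580808231479
side [341.48217274 414.96055005] tip [341.3843282  417.85208723] +y pad [332.17467832 445.22757424] -y pad [349.87450316 392.61522401]
origin [305 384]
*############*-:........::::::::::...............................:----=+
*#############*-:..............:::::............................:-====+*
###############*+-:............................................:---==+**
#################*=:.....:...................................:----=+****
##################*=:......................................:-=----+*****
##################*+-:.:................................::-=++=--=******
#################***=:::............................::---==++=--=*******
################****=::..........................:--============+*******
###############****+-::::....................:.::--============+********
#############******-::::::::::::............:.:::--============+********
#############*****+-:::::::-----:::........:::::::--==========++********
###########*#****+-::::.::------:::..........::::
[... 3270 characters left out ...]
+==-------=--===================-=-========
:...... ..         ..:=+***#*******++***+=============+++===--==========
.....   ...  ..:--=+**#####################*#***+==+++==================
--------:-::---=++*****###########%###%##%#%####***#*##*###****+++======
---====-=-=-==========+++******####################################*****
==--===--=----=================+++***###*##*########*######*####*#######
---=--=-=-=--=-=--=-==---===-==--========+*******######*##*#############
=-=====--==--==-=-==-=-=-=--==-===-=-==-=========+++*#****##########*###
===-=-====-=-==--====-===----==-=-==-===-====---=========+++++*****#####
===-===---==--====-=-==-====-============-=-==-=====----=-=========+++*#
```

Emit:
drive_tool --rows '[{"dx": 0,"dy": 0,"dz": 0,"wx": 0,"wy": 0,"wz": 0,"hand": 60},{"dx": 0,"dy": 0,"dz": 0,"wx": 0,"wy": 0,"wz": 0,"hand": 50},{"dx": 0,"dy": 0,"dz": 0,"wx": 0,"wy": 0,"wz": 0,"hand": 44},{"dx": 0,"dy": 0,"dz": 0,"wx": 0,"wy": 0,"wz": 0,"hand": 40},{"dx": 0,"dy": 0,"dz": 0,"wx": 0,"wy": 0,"wz": 0,"hand": 40},{"dx": 0,"dy": 0,"dz": 0,"wx": 0,"wy": 0,"wz": 0,"hand": 40},{"dx": 0,"dy": 0,"dz": 0,"wx": 0,"wy": 0,"wz": 0,"hand": 40}]'

```text
clock: 14.7
eef_pos: [0.4852, 0.292, -0.0132]
tool_rot: [0.0, 1.0, 0.0, 0.001]
ft_force: [-0.7, -0.1, 5.7]
grip_width: 0.0461
grasp_force: 61.5
```

Emit:
drive_tool --rows '[{"dx": 0,"dy": 0,"dz": -0.2,"wx": 0,"wy": 0,"wz": 0,"hand": 40},{"dx": 0,"dy": 0,"dz": -0.6,"wx": 0,"wy": 0,"wz": 0,"hand": 40},{"dx": 0,"dy": 0,"dz": -1.2,"wx": 0,"wy": 0,"wz": 0,"hand": 40},{"dx": 0,"dy": 0,"dz": -1.8,"wx": 0,"wy": 0,"wz": 0,"hand": 40},{"dx": 0,"dy": 0,"dz": -2.4,"wx": 0,"wy": 0,"wz": 0,"hand": 40},{"dx": 0,"dy": 0,"dz": -2.4,"wx": 0,"wy": 0,"wz": 0,"hand": 40},{"dx": 0,"dy": 0,"dz": -2.4,"wx": 0,"wy": 0,"wz": 0,"hand": 40}]'

```text
clock: 15.4
eef_pos: [0.4851, 0.2919, 0.1069]
tool_rot: [0.0, 1.0, 0.0, 0.001]
ft_force: [-0.6, -0.2, -1.3]
grip_width: 0.046
grasp_force: 61.4
```

```bash
python3 asc.py side; python3 -c "
from h import *
bot.camera('top')
for n in('side','top'):
  for d in bot.outline_of(n,'collar')[:2]: print(n,d['score'],np.round(d['extent'],1))
"
```

```text
[0.4850822  0.29189748 0.10686431] [-0.5583744  -0.2144737  -1.25587752] 0.045963122542004665
side [342.93882192 378.17239496] tip [342.80669996 381.99191697] +y pad [337.20758808 397.81494572] -y pad [348.12976175 366.94900273]
origin [306 348]
#################*+-::::::::::::.:.:.::...........::::-=++++============
##################*=:::::::::::..::::.:........::::::-==+++=============
##################*=::::::::::::::::..........:::::.:-==+++=============
##################*-::::::----:::::::::.......::::..:-=++====+++++======
##################+-:::::-====----::::........::::.::==++====+****+=====
*################*=:::::-====+++=-:::::.......:::..:-=+++===============
*###############*+-:::::-=======-::::::.......:::::-==++================
################+=:::::-=======--:::::...:::::::::---=+=================
######*########*=-::::-========-:::::......:::::::---===================
####***########+==-::--=======-:::...:.:..::::::::----==================
###############+===---========-:..:::.:.:::::::::-----==================
##############*==============-:::......:::::::::---
[... 817 characters left out ...]
#######
%%%%%%%%%##%#####*++==-::::::::::::::-==*###############################
%%%%%%%%##############**+==--:::::::==+*################################
%%%%%%%#####################*+=--:-+*###################################
%%%%%%##########################***#####################################
%%%%%###################################################################
%%%%%###################################################################
%%%%###################################################################*
%%%###################################################################*+
%%#############################%%%%%#################################*+=
side 0.48 [339.6 376.3  42.   27.8]
```

```bash
cat >> h.py <<'E'
def hull(n,x,y,z,r=.0245,h=.02):
    t=np.linspace(0,2*np.pi,72); P=[proj(n,[x+r*np.cos(a),y+r*np.sin(a),k]) for a in t for k in (z,z+h)]
    return cv2.convexHull(np.float32(P))
def fit(n,pts,x0,z,r=.0245,h=.02):
    from scipy.optimize import least_squares
    f=lambda q:[cv2.pointPolygonTest(hull(n,q[0],q[1],z,r,h),(float(a),float(b)),True) for a,b in pts]
    s=least_squares(f,x0,diff_step=1e-3); return s.x,np.round(f(s.x),1)
E
python3 - <<'E'
from h import *
# check on the table picture: outline of collar before grasp
im=cv2.imread('pics/side0.png')
pts=[(360,372),(358,376),(356.5,380),(354,384),(349.5,388),(345,392),(339,397.5)]
for z in (.115,.12,.125): print(z,fit('side',pts,[.488,.293],z))
m=bot.outline_of('side','collar'); 
im=bot.camera('top')[:,:,::-1]; a=proj('top',[.488,.293,.13]).astype(int); print('top origin',a-[30,24], [np.round(hull('top',.488,.293,.12).reshape(-1,2).min(0)),np.round(hull('top',.488,.293,.12).reshape(-1,2).max(0))])
for r in im.max(2)[a[1]-24:a[1]+26,a[0]-30:a[0]+40]: print(''.join(' .:-=+*#%@'[min(9,int(v)//18)] for v in r))
E
```

```text
Traceback (most recent call last):
  File "h.py", line 33, in fit
    s=least_squares(f,x0,diff_step=1e-3); return s.x,np.round(f(s.x),1)
  File "h.py", line 32, in <lambda>
    f=lambda q:[cv2.pointPolygonTest(hull(n,q[0],q[1],z,r,h),(float(a),float(b)),True) for a,b in pts]
                                     ~~~~^^^^^^^^^^^^^^^^^^^
  File "h.py", line 28, in hull
    t=np.linspace(0,2*np.pi,72); P=[proj(n,[x+r*np.cos(a),y+r*np.sin(a),k]) for a in t for k in (z,z+h)]
                                    ~~~~^^^^^^^^^^^^^^^^^^^^^^^^^^^^^^^^^^^
  File "h.py", line 13, in proj
    c,f,o,r=cal(n); q=rotm(r).T@(np.array(p)-o); return np.array([c['cx']+f*q[0]/-q[2], c['cy']-f*q[1]/-q[2]])
            ~~~^^^
  File "h.py", line 5, in cal
    c=bot.get_calibration(n); f=240/np.tan(np.radians(c['vfov'])/2)
ValueError: time passes only in moves, steps and waits
```

```bash
sed -i 's/^def cal(n):/import functools\n@functools.cache\ndef cal(n):/' h.py
python3 - <<'E'
from h import *
pts=[(360,372),(358,376),(356.5,380),(354,384),(349.5,388),(345,392),(339,397.5)]
for z in (.115,.12,.125): print(z,fit('side',pts,[.488,.293],z))
im=bot.camera('top')[:,:,::-1]; a=proj('top',[.488,.293,.13]).astype(int); print('top origin',a-[30,24], [np.round(hull('top',.488,.293,.12).reshape(-1,2).min(0)),np.round(hull('top',.488,.293,.12).reshape(-1,2).max(0))])
for r in im.max(2)[a[1]-24:a[1]+26,a[0]-30:a[0]+40]: print(''.join(' .:-=+*#%@'[min(9,int(v)//18)] for v in r))
E
```

```text
0.115 (array([0.49069815, 0.29504798]), array([-2.4, -0.8,  0.3,  1.3,  2.3,  1.1, -3.2]))
0.12 (array([0.49014538, 0.29726748]), array([-2.4, -0.7,  0.3,  1.3,  2.3,  1.1, -3.2]))
0.125 (array([0.48959496, 0.29947311]), array([-2.3, -0.7,  0.3,  1.3,  2.3,  1.1, -3.2]))
top origin [103 271] [array([116., 279.], dtype=float32), array([152., 312.], dtype=float32)]
=--::. .   . .     .-+#%%@@@@@@@@@@@@@@@@@@@@@@@@@@@@@@@@@@@@@@@@@@@@@
==-:........ .      .:=*%%@@@@@@@@@@@@@@@@@@@@@@@@@@@@@@@@@@@@@@@@@@@@
==--:: .... ...      .:=*%%@@@@@@@@@@@@%@@@@@@@@@@@@@@@@@@@@@@@@@@@@@@
==--::. ......... .   .:=*%@@@@%@@%%@@@@@@@@@@@@@@@@@@@@@@@@@@@@@@@@@@
===-::.. .  .... .      :+#%%@@%@%@%%%@%@%%%@%@@%@@@%%@@@@@%@@@@@@@@@@
===--::....... .    .. ..-+#%@%%%%@%@%@@%%%%@%%%%%%%@%@@@@%@%@@@@@@@@%
-===-::..  ... .      .. .-*%%%@%@%%%%@@%%%%%%%%@%%%@@%%%%%%%@%@%%%@%@
-==--::........ ...       :=#%%%%@%%%%@@%@%@%@@%%%%%%%@%%%@%@%%@%%%@@@
:-=--::... .. ....  .     .-+#%%%%%%%%%%%@%%%%%%@%%%%%%%@@%@%%@%%%@%%%
.:::-:::... .......        .-+***#***##%%%%%%%%%%%%%%%%%%%%%%%%%%%@%%@
....:::..  . .     ..   
[... 2115 characters left out ...]
..       .  :-+##*++=--==--=++*#%%%%%%%%%%%%%%%%%%%%%%%%%%%%%
... . ..           .:=*%%%%##**+*****##%%%%%%%#%%%%%%%%%%%%%%%%%%%%%%%
  ..    .  . . .   :=*#%@%@@%%%#%%##%%%%%%%%%%%%#%%%%%%#%%%%%%%%%%%%%%
 ...   . .       .:=*#%%%%%%%%%%%%%%%%%%%%##%#%%%%#%%%%%%%%%%%%%%%%%%%
. ..  .   .. .  :-=*#%%%%%%%%%%%%%%%##%%%%%%%%%%%%%%%%%%%%%%%%%%%%%%%%
   .  .     .  :=+##%%%%%%#%%%%%%%%###%#%#%%%%%%%%%%%%%%%%%%%%%%%%%%%%
  .   .     ...-+*%%%%%%%%#####%#%%%%%%#%%%##%#%%%%%#%%%%%%%%%%%%%%%%%
     .   ....:-=+*##%#%%%#%%%%%%%%%%####%%#%%%%%#%%%%%%%%%%%%%%%%%%%%%
.  ..  ..:::-==+++*****#####%%%%%%%%%%%#%%%%%%%%%%%%%%%%%%%%%%%%%%%%%%
....::::--===++==++++++***######%%%%%%%%%%%%%%%%%%%%%%%%%%%%%%%%%%%%%%
```

Emit:
drive_tool --rows '[{"dx": 0,"dy": -0.6,"dz": 0,"wx": 0,"wy": 0,"wz": 0,"hand": 40},{"dx": 0,"dy": -1.4,"dz": 0,"wx": 0,"wy": 0,"wz": 0,"hand": 40},{"dx": 0,"dy": -2.2,"dz": 0,"wx": 0,"wy": 0,"wz": 0,"hand": 40},{"dx": 0,"dy": -3.0,"dz": 0,"wx": 0,"wy": 0,"wz": 0,"hand": 40},{"dx": 0,"dy": -3.8,"dz": 0,"wx": 0,"wy": 0,"wz": 0,"hand": 40},{"dx": 0,"dy": -4.6,"dz": 0,"wx": 0,"wy": 0,"wz": 0,"hand": 40},{"dx": 0,"dy": -5.4,"dz": 0,"wx": 0,"wy": 0,"wz": 0,"hand": 40},{"dx": 0.02,"dy": -6.2,"dz": 0,"wx": 0,"wy": 0,"wz": 0,"hand": 40},{"dx": 0.02,"dy": -6.6,"dz": 0,"wx": 0,"wy": 0,"wz": 0,"hand": 40},{"dx": 0.02,"dy": -6.76,"dz": 0,"wx": 0,"wy": 0,"wz": 0,"hand": 40},{"dx": 0.02,"dy": -6.76,"dz": 0,"wx": 0,"wy": 0,"wz": 0,"hand": 40},{"dx": 0.02,"dy": -6.76,"dz": 0,"wx": 0,"wy": 0,"wz": 0,"hand": 40},{"dx": 0.02,"dy": -6.76,"dz": 0,"wx": 0,"wy": 0,"wz": 0,"hand": 40}]'

```text
clock: 16.95
eef_pos: [0.4835, -0.0451, 0.1057]
tool_rot: [-0.001, 1.0, 0.0, -0.0]
ft_force: [-0.0, 0.5, -0.9]
grip_width: 0.0459
grasp_force: 61.5
```

```bash
cat > asc2.py <<'E'
from h import *
import sys
# name x y z -> brightness map round the point; hull extents of a collar there
o=bot.get_obs(); print(np.round(o['eef_pos'],4),np.round(o['ft_force'],1),o['joint_pos'].round(2))
x,y,z=map(float,sys.argv[1:4])
for n in sys.argv[4:]:
  im=bot.camera(n)[:,:,::-1]; cv2.imwrite(f'pics/last_{n}.png',im); a=proj(n,[x,y,z+.01]).astype(int); h=hull(n,x,y,z).reshape(-1,2); print(n,'origin',a-[30,24],'hull',h.min(0).round(1),h.max(0).round(1),'stub',proj(n,[.4872,-.0445,.063]))
  for r in im[a[1]-24:a[1]+26,a[0]-30:a[0]+30]: print(''.join('p' if int(v[0])>1.35*int(v[1]) and v.max()>45 else ' .:-=+*#%@'[min(9,int(v.max())//16)] for v in r))
E
python3 asc2.py .487 -.0445 .12 side top
```

```text
[ 0.4835 -0.0451  0.1057] [-0.   0.5 -0.9] [-0.09  0.29 -0.23  1.05  0.   -0.09]
side origin [372 178] hull [387.8 189.6] [417.  216.6] stub [398.05995064 229.65564341]
%%%%%%%%@%@@@@%%%%##*+=-::::::-=====-:......:::=*#######*+==
%%%%%%%%%%@@@%%%%%%%%#*+-:::::-====-::.....:::-+#%#####**===
%%%%%%%%@@@@@%%%%%%%%%##+-::--=====-::....::::=*%%####*+====
%%%%%%%@@@@%%%%%%%%%%%%#=:::-======-:......::-+#%%%%##*=====
%%%%%%@@@@%%%%%%%%%%%%#*-:::-=====--:.....:::-*%%%%%#*+=====
%%%%%@@@@%%%%%%%%%%%%%#+-::--=====-::::..::::=#%%%%%#*+=====
%%%%@@@%%%%%%%%%%%%%%#*=----=+====-::::::::::+#%%%%#*++++++=
%%%%@%%%%%%%%%%%%%%%%#+----=+***++-:::::.:::-+%%%%#*++++++++
%%%%@@%%%%%%%%%%%%%%%#+-::-=+****+=--:::::::-*%%%%#+++++++++
%%%@@%%%%%%%%%%%%%%%%#+-:::-===+++=---::::::=#%%%#*+++++++++
%%%@%%%%%%%%%%%%%%%%%#*-::::------::::::::::+#%%%#++++++++++
%%@%%%%%%%%%%%%%%%%%%#*-::::::--:::::::::::-*%%%#*++++++++++
%@%%%%%%%%%%%%%%%%%%%#+-:::::::::::::::::::=#%%#*+++++++++++
%@%%%%%%%%%%%%%%%%%%%#+::::::::::::::::::.:+#%%#++++++++++++
@%%%%%%%%%%%%%%%%%%%%#+:::::::::::::::..::-*%%#*++++++++++++
%%%%%%%%%%%%%%%%
[... 4555 characters left out ...]
@@#+-=*#%%%#%%%%%%%%%%%%%%%%%
ppppppp++*#%@@@@@@@@@*--#@@@@@@@%#+-+##%%%%%%%%%%%%%%%%%%%%%
ppppppp+++#@@@@@@@@@%*-=#@@@@@@@%#+=*#%%%%%%%%%%%%%%%%%%%%%%
ppppppp++*#%@@@@@@@@%+-+%@@@@@@@@#++##%%%%%%%%%%%%%%%%%%%%%%
ppppppp+++#@@@@@@@@@%+:+%@@@@@@@%#**%%%%%%%%%%%%%%%%%%%%%%%%
ppppppp++*#@@@@@@@@@%+:+%@@@@@@@%###%%%%%%%%%%%%%%%%%%%%%%%%
ppppppp++*#@@@@@@@@@%=-*@@@@@@@@%###%%%%%%%%%%%%%%%%%%%%%%%%
ppppppp*+*%@@@@@@@@@#=-*@@@@@@@@%#%%%%%%%%%%%%%%%%%%%%%%%%%%
ppppppp++*%@@@@@@@@@#=-#@@@@@@@@%%#%%%%%%%%%%%%%%%%%%%%%%%%%
ppppppp+*#%@@@@@@@@@#--*@@@@@@%%%%%%%%%%%%%%%%%%@%%%%%%%@%%%
ppppppp+*#%@@@@@@@@%*-=#@@@@@%%%%%%%%%%%%%%%%%%%%%%%%%@%%%%%
ppppppp++#@@@@@@@@@%+-+#@@@@%#%%%%%%%%%%%%%%%%%%%%%%%%%%@%%%
```

Run:
```python
from h import *
o=(372,178)
L=[(15.5,25),(15.5,28),(16.5,30),(17.5,33),(19,35),(21,36.5),(24,38.5),(26,40.3),(30,41.5),(34,41.8),(36.2,39),(38,37.2),(40,35.8),(42,33.5),(43,31),(43.5,28),(43.8,24)]
pts=[(a+o[0],b+o[1]) for a,b in L]
for z in (.112,.119,.126): print(z,fit('side',pts,[.487,-.0445],z))
print('stub side', at('side',397.8,230.5,.0635))
```

```text
0.112 (array([ 0.48801548, -0.04940807]), array([-0.5, -0.2,  1. ,  1. ,  0.9,  0.9,  0.3, -0.9, -1.6, -2.1,  0.1,
        1. ,  1. ,  0.6,  0.1,  0.1,  0.6]))
0.119 (array([ 0.48709684, -0.04207941]), array([-0.3,  0. ,  1.2,  1.1,  0.9,  0.9,  0.3, -0.9, -1.6, -2.2,  0.1,
        1. ,  1. ,  0.7,  0.2,  0.3,  0.7]))
0.126 (array([ 0.48617962, -0.03477574]), array([-0.1,  0.2,  1.3,  1.2,  0.9,  0.8,  0.3, -1. , -1.7, -2.2,  0. ,
        1. ,  1.1,  0.8,  0.4,  0.4,  0.9]))
stub side [ 0.48706952 -0.04165851  0.0635    ]
```

Emit:
drive_tool --rows '[{"dx": 0,"dy": 0,"dz": 0.2,"wx": 0,"wy": 0,"wz": 0,"hand": 40},{"dx": 0,"dy": 0,"dz": 0.5,"wx": 0,"wy": 0,"wz": 0,"hand": 40},{"dx": 0,"dy": 0,"dz": 0.75,"wx": 0,"wy": 0,"wz": 0,"hand": 40},{"dx": 0,"dy": 0,"dz": 0.9,"wx": 0,"wy": 0,"wz": 0,"hand": 40},{"dx": 0,"dy": 0,"dz": 0.9,"wx": 0,"wy": 0,"wz": 0,"hand": 40},{"dx": 0,"dy": 0,"dz": 0.9,"wx": 0,"wy": 0,"wz": 0,"hand": 40}]'

```text
clock: 17.65
eef_pos: [0.4836, -0.0462, 0.0608]
tool_rot: [0.0, 1.0, 0.0, -0.0]
ft_force: [-0.3, -0.9, 0.1]
grip_width: 0.0463
grasp_force: 61.5
```

```bash
python3 asc2.py .487 -.0425 .073 side
```

```text
[ 0.4836 -0.0462  0.0608] [-0.3 -0.9  0.1] [-0.1   0.34 -0.29  0.94  0.   -0.1 ]
side origin [369 198] hull [385.2 209.7] [413.2 236.1] stub [398.05995064 229.65564341]
%%%%%%%%%%%%%%%%%%%%%%%%#+::::-=====-:.::...::-=++++++++++++
%%##%%%%%%%%%%%%%%%%%%%%#=::---=====-:......::-=++++++++++++
######%%%%%%%%%%%%%%%%%%#=::=+=====-::....::::=+++++++++++++
*ppppp######%%%%%%%%%%%%#=::=+=====-::.:..:::-=+++++++++++++
*ppppppppp###%%%%%%%%%%%*-::-======-:....::::-=+++++++++++++
pppppppppppppp#####%%%%#+-::--====-::....::::-++++++++++++++
ppppppppppppppppppp####*=:::--====-::....::::=++++++++++++++
pppppppppppppppppppppp*=--:-=====--::::.::::-=++++++++++++++
ppppppppppppppppppppppp----=++++==-:::::::::-=++++++++++++++
ppppppppppppppppppppppp-::-=+***+=-:::::::::-=++++++++++++++
pppppppppppppppppppppppp:::-=+++*+---::::::-=+++++++++++++++
pppppppppppppppppppppppp::::---==--:-::::::-++++++++++++++++
pppppppppppppppppppppppp:::::----::::::::::-====++++++++++++
ppppppppppppppppppppppp:::::::::::::::.:.::pppppp====+++++++
ppppppppppppppppppppp+=:::::::::::::::.:.::pppppppppp====+++
pppppppppppppppp
[... 1418 characters left out ...]
---==pppppppppppppppppppppppp
pppppppppppppppppppppppppppppppp===ppppppppppppppppppppppppp
pppppppppppppppppppppppppppppppppppppppppppppppppppppppppppp
pppppppppppppppppppppppppppppppppppppppppppppppppppppppppppp
pppppppppppppppppppppppppppppppppppppppppppppppppppppppppppp
pppppppppppppppppppppppppppppppppppppppppppppppppppppppppppp
pppppppppppppppppppppppppppppppppppppppppppppppppppppppppppp
pppppppppppppppppppppppppppppppppppppppppppppppppppppppppppp
pppppppppppppppppppppppppppppppppppppppppppppppppppppppppppp
pppppppppppppppppppppppppppppppppppppppppppppppppppppppppppp
pppppppppppppppppppppppppppppppppppppppppppppppppppppppppppp
pppppppppppppppppppppppppppppppppppppppppppppppppppppppppppp
```

Emit:
drive_tool --rows '[{"dx": 0,"dy": 0,"dz": 0.05,"wx": 0,"wy": 0,"wz": 0,"hand": 40},{"dx": 0,"dy": 0,"dz": 0.1,"wx": 0,"wy": 0,"wz": 0,"hand": 40},{"dx": 0,"dy": 0,"dz": 0.14,"wx": 0,"wy": 0,"wz": 0,"hand": 40},{"dx": 0,"dy": 0,"dz": 0.18,"wx": 0,"wy": 0,"wz": 0,"hand": 40},{"dx": 0,"dy": 0,"dz": 0.22,"wx": 0,"wy": 0,"wz": 0,"hand": 40},{"dx": 0,"dy": 0,"dz": 0.24,"wx": 0,"wy": 0,"wz": 0,"hand": 40},{"dx": 0,"dy": 0,"dz": 0.24,"wx": 0,"wy": 0,"wz": 0,"hand": 40}]'

```text
clock: 18.4
eef_pos: [0.4834, -0.0463, 0.0487]
tool_rot: [0.0, 1.0, 0.0, -0.0]
ft_force: [-0.0, -0.1, 0.0]
grip_width: 0.0462
grasp_force: 61.5
```

Emit:
drive_tool --rows '[{"dx": 0,"dy": 0,"dz": 0.02,"wx": 0,"wy": 0,"wz": 0,"hand": 40},{"dx": 0,"dy": 0,"dz": 0.04,"wx": 0,"wy": 0,"wz": 0,"hand": 40},{"dx": 0,"dy": 0,"dz": 0.06,"wx": 0,"wy": 0,"wz": 0,"hand": 40},{"dx": 0,"dy": 0,"dz": 0.08,"wx": 0,"wy": 0,"wz": 0,"hand": 40},{"dx": 0,"dy": 0,"dz": 0.09,"wx": 0,"wy": 0,"wz": 0,"hand": 40},{"dx": 0,"dy": 0,"dz": 0.09,"wx": 0,"wy": 0,"wz": 0,"hand": 40}]'

```text
clock: 19.0
eef_pos: [0.4835, -0.0463, 0.0443]
tool_rot: [0.0, 1.0, -0.0, -0.0]
ft_force: [-0.2, 0.1, -0.4]
grip_width: 0.046
grasp_force: 61.5
```

Emit:
drive_tool --rows '[{"dx": 0,"dy": 0,"dz": 0.01,"wx": 0,"wy": 0,"wz": 0,"hand": 40},{"dx": 0,"dy": 0,"dz": 0.02,"wx": 0,"wy": 0,"wz": 0,"hand": 40},{"dx": 0,"dy": 0,"dz": 0.03,"wx": 0,"wy": 0,"wz": 0,"hand": 40},{"dx": 0,"dy": 0,"dz": 0.03,"wx": 0,"wy": 0,"wz": 0,"hand": 40}]'

```text
clock: 19.4
eef_pos: [0.4835, -0.0463, 0.0429]
tool_rot: [0.0, 1.0, 0.0, -0.0]
ft_force: [0.9, 0.7, -0.4]
grip_width: 0.0462
grasp_force: 61.6
```

Emit:
drive_tool --rows '[{"dx": 0,"dy": 0,"dz": 0.01,"wx": 0,"wy": 0,"wz": 0,"hand": 40},{"dx": 0,"dy": 0,"dz": 0.02,"wx": 0,"wy": 0,"wz": 0,"hand": 40},{"dx": 0,"dy": 0,"dz": 0.03,"wx": 0,"wy": 0,"wz": 0,"hand": 40},{"dx": 0,"dy": 0,"dz": 0.03,"wx": 0,"wy": 0,"wz": 0,"hand": 40}]'

```text
clock: 19.8
eef_pos: [0.4836, -0.0463, 0.0428]
tool_rot: [0.0, 1.0, -0.0, 0.0]
ft_force: [-3.9, 0.5, 9.5]
grip_width: 0.0463
grasp_force: 62.6
```

Emit:
drive_tool --rows '[{"dx": 0,"dy": 0,"dz": 0.0,"wx": 0,"wy": 0,"wz": 0,"hand": 50},{"dx": 0,"dy": 0,"dz": 0.0,"wx": 0,"wy": 0,"wz": 0,"hand": 70},{"dx": 0,"dy": 0,"dz": 0,"wx": 0,"wy": 0,"wz": 0,"hand": 85},{"dx": 0,"dy": 0,"dz": 0,"wx": 0,"wy": 0,"wz": 0,"hand": 85},{"dx": 0,"dy": 0,"dz": -0.2,"wx": 0,"wy": 0,"wz": 0,"hand": 85},{"dx": 0,"dy": 0,"dz": -0.6,"wx": 0,"wy": 0,"wz": 0,"hand": 85},{"dx": 0,"dy": 0,"dz": -1.2,"wx": 0,"wy": 0,"wz": 0,"hand": 85},{"dx": 0,"dy": 0,"dz": -2,"wx": 0,"wy": 0,"wz": 0,"hand": 85},{"dx": 0,"dy": 0,"dz": -2.8,"wx": 0,"wy": 0,"wz": 0,"hand": 85},{"dx": 0,"dy": 0,"dz": -2.8,"wx": 0,"wy": 0,"wz": 0,"hand": 85},{"dx": 0,"dy": 0,"dz": -2.8,"wx": 0,"wy": 0,"wz": 0,"hand": 85}]'

```text
clock: 20.9
eef_pos: [0.4845, -0.0464, 0.1831]
tool_rot: [0.0, 1.0, -0.0, 0.002]
ft_force: [0.2, 0.6, -0.3]
grip_width: 0.0849
grasp_force: 0.0
```

```bash
python3 asc2.py .487 -.0425 .056 side; python3 -c "
from h import *
go([.5265,-.318,.18])
for d in bot.outline_of('side','collar')[:1]:
    m=d['region'].astype(np.uint8);k=max(cv2.findContours(m,0,1)[0],key=cv2.contourArea); e=cv2.fitEllipse(k); print(d['score'],e,at('side',*e[0],.066))
"
```

```text
[ 0.4845 -0.0464  0.1831] [ 0.2  0.6 -0.3] [-0.1   0.23 -0.1   1.24 -0.   -0.1 ]
side origin [368 205] hull [384.5 216.3] [412.  242.5] stub [398.05995064 229.65564341]
pppppppppppppppppppppppp##%%%%%%%%%%%%%%%@@@%%%%%%%%%%%%%%#*
pppppppppppppppppppppppppppp####%%%%%%%%%@@@@%%%%%%%%%%%%%*+
ppppppppppppppppppppppppppppppppp###%%%%%@@@%%%%%%%%%%%%%#++
ppppppppppppppppppppppppppppppppppppp###%%%%%%%%%%%%%%%%#*++
ppppppppppppppppppppppppppppppppppppppppp####%%%%%%%%%%%#*++
pppppppppppppppppppppppppppppppppppppppppppppp###%#%%%%%#+++
pppppppppppppppppppppppppppppppppppppppppppppppppp**####*+++
pppppppppppppppppppppppppppppppppppppppppppppppppppppp**++++
pppppppppppppppppppppppppppppppppppppppppppppppppppppppppppp
pppppppppppppppppppppppppppppppppppppppppppppppppppppppppppp
pppppppppppppppppppppppppppppppppppppppppppppppppppppppppppp
pppppppppppppppppppppppppppppppppppppppppppppppppppppppppppp
pppppppppppppppppppppppppp++++++++pppppppppppppppppppppppppp
ppppppppppppppppppppppp++++++++++++++ppppppppppppppppppppppp
ppppppppppppppppppppp++++++++++++++++++ppppppppppppppppppppp
pppppppppppppppp
[... 1695 characters left out ...]
ppppppppppppppppppppppppppppppppppppppppppppppppppppppppp
pppppppppppppppppppppppppppppppppppppppppppppppppppppppppppp
pppppppppppppppppppppppppppppppppppppppppppppppppppppppppppp
pppppppppppppppppppppppppppppppppppppppppppppppppppppppppppp
pppppppppppppppppppppppppppppppppppppppppppppppppppppppppppp
pppppppppppppppppppppppppppppppppppppppppppppppppppppppppppp
pppppppppppppppppppppppppppppppppppppppppppppppppppppppppppp
clock 20.95 tcp [ 0.4834 -0.0463  0.1816] j [-0.1   0.23 -0.1   1.24  0.   -0.1 ] d [-0.863 -5.434  0.033] wz -0.004 heading 89.98
0.8 ((398.6761779785156, 229.20021057128906), (23.360212326049805, 25.696815490722656), 105.02433776855469) [ 0.48599829 -0.04302939  0.066     ]
```

Emit:
drive_tool --rows '[{"dx": -0.1,"dy": -0.6,"dz": 0,"wx": 0,"wy": 0,"wz": 0,"hand": 85},{"dx": -0.25,"dy": -1.5,"dz": 0,"wx": 0,"wy": 0,"wz": 0,"hand": 85},{"dx": -0.4,"dy": -2.4,"dz": 0,"wx": 0,"wy": 0,"wz": 0,"hand": 85},{"dx": -0.55,"dy": -3.3,"dz": 0,"wx": 0,"wy": 0,"wz": 0,"hand": 85},{"dx": -0.7,"dy": -4.2,"dz": 0,"wx": 0,"wy": 0,"wz": 0,"hand": 85},{"dx": -0.8,"dy": -5.0,"dz": 0,"wx": 0,"wy": 0,"wz": 0,"hand": 85},{"dx": -0.86,"dy": -5.43,"dz": 0,"wx": 0,"wy": 0,"wz": 0,"hand": 85},{"dx": -0.86,"dy": -5.43,"dz": 0,"wx": 0,"wy": 0,"wz": 0,"hand": 85},{"dx": -0.86,"dy": -5.43,"dz": 0,"wx": 0,"wy": 0,"wz": 0,"hand": 85},{"dx": -0.86,"dy": -5.43,"dz": 0,"wx": 0,"wy": 0,"wz": 0,"hand": 85}]'

```text
clock: 22.0
eef_pos: [0.5259, -0.3165, 0.1804]
tool_rot: [-0.0, 1.0, 0.001, -0.001]
ft_force: [-0.3, -0.6, 0.2]
grip_width: 0.085
grasp_force: 0.0
```

```bash
python3 -c "
from h import *
go([.5265,-.318,.08])
out=[]
for n,u,v in (('side',411,120),('top',520,278)):
  im=bot.camera(n)[:,:,::-1]
  out.append(np.clip(cv2.resize(im[v-60:v+60,u-60:u+60],(400,400),interpolation=cv2.INTER_CUBIC).astype(int)*2,0,255).astype(np.uint8))
cv2.imwrite('pics/c10.png',np.hstack(out))
"
```

```text
clock 22.0 tcp [ 0.5259 -0.3165  0.1804] j [-0.54  0.49  0.27  1.35  0.   -0.54] d [-0.016 -0.032  2.008] wz 0.007 heading 90.04
```

View pics/c10.png

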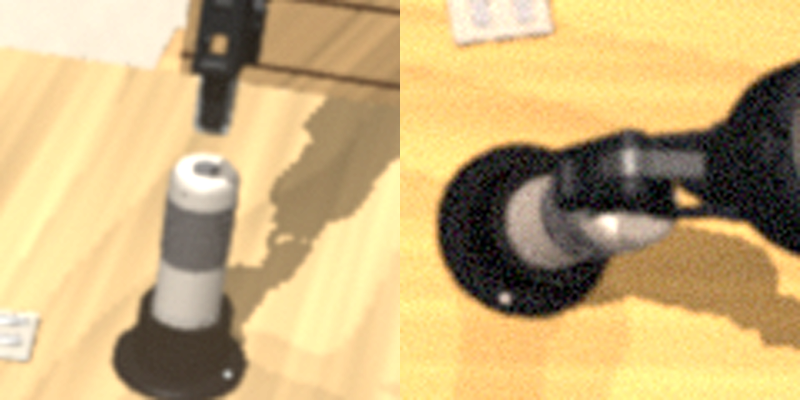

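```bash
python3 -c "
from h import *
p=bot.get_obs()['eef_pos']; q=p+[.0035,.002,.0205]
for n,u,v,o in (('side',411,120,0),('top',520,278,400)):
  for nm,d in dict(tcp=(0,0,0),pyin=(0,.0425,.002),pyback=(0,.057,.002),pyback30=(0,.057,.03),my=(0,-.0425,.002)).items():
    for s in(-.011,.011): print(n,nm,s,np.round((proj(n,q+d+[s,0,0])-[u-60,v-60])*400/120+[o,0]))
  print('pump top',np.round((proj(n,[.530,-.3155,.155])-[u-60,v-60])*400/120+[o,0]))
"
```

```text
side tcp -0.011 [233. 103.]
side tcp 0.011 [198.  97.]
side pyin -0.011 [219. 133.]
side pyin 0.011 [183. 127.]
side pyback -0.011 [214. 145.]
side pyback 0.011 [178. 139.]
side pyback30 -0.011 [221. 101.]
side pyback30 0.011 [183.  95.]
side my -0.011 [247.  69.]
side my 0.011 [213.  64.]
pump top [206. 167.]
top tcp -0.011 [672. 211.]
top tcp 0.011 [670. 160.]
top pyin -0.011 [576. 207.]
top pyin 0.011 [575. 157.]
top pyback -0.011 [543. 207.]
top pyback 0.011 [541. 156.]
top pyback30 -0.011 [567. 199.]
top pyback30 0.011 [565. 147.]
top my -0.011 [772. 213.]
top my 0.011 [769. 162.]
pump top [630. 197.]
```

Emit:
drive_tool --rows '[{"dx": -0.03,"dy": 0,"dz": 0.3,"wx": 0,"wy": 0,"wz": 0,"hand": 85},{"dx": -0.03,"dy": 0,"dz": 0.7,"wx": 0,"wy": 0,"wz": 0,"hand": 85},{"dx": -0.03,"dy": 0,"dz": 1.1,"wx": 0,"wy": 0,"wz": 0,"hand": 85},{"dx": -0.03,"dy": 0,"dz": 1.5,"wx": 0,"wy": 0,"wz": 0,"hand": 85},{"dx": -0.03,"dy": 0,"dz": 1.8,"wx": 0,"wy": 0,"wz": 0,"hand": 85},{"dx": -0.03,"dy": 0,"dz": 2.0,"wx": 0,"wy": 0,"wz": 0,"hand": 85},{"dx": -0.03,"dy": 0,"dz": 2.0,"wx": 0,"wy": 0,"wz": 0,"hand": 85},{"dx": -0.03,"dy": 0,"dz": 2.0,"wx": 0,"wy": 0,"wz": 0,"hand": 85}]'

```text
clock: 22.9
eef_pos: [0.5284, -0.3176, 0.082]
tool_rot: [-0.0, 1.0, -0.0, 0.0]
ft_force: [0.1, -0.4, 0.3]
grip_width: 0.0851
grasp_force: 0.0
```

Emit:
drive_tool --rows '[{"dx": 0,"dy": 0,"dz": 0,"wx": 0,"wy": 0,"wz": 0,"hand": 62},{"dx": 0,"dy": 0,"dz": 0,"wx": 0,"wy": 0,"wz": 0,"hand": 56},{"dx": 0,"dy": 0,"dz": 0,"wx": 0,"wy": 0,"wz": 0,"hand": 52},{"dx": 0,"dy": 0,"dz": 0,"wx": 0,"wy": 0,"wz": 0,"hand": 50},{"dx": 0,"dy": 0,"dz": 0,"wx": 0,"wy": 0,"wz": 0,"hand": 50}]'

```text
clock: 23.4
eef_pos: [0.528, -0.3179, 0.0816]
tool_rot: [0.0, 1.0, -0.0, 0.0]
ft_force: [-0.0, 0.2, -0.4]
grip_width: 0.0501
grasp_force: 0.0
```

Emit:
drive_tool --rows '[{"dx": 0,"dy": 0,"dz": 0,"wx": 0,"wy": 0,"wz": 0,"hand": 47},{"dx": 0,"dy": 0,"dz": 0,"wx": 0,"wy": 0,"wz": 0,"hand": 44},{"dx": 0,"dy": 0,"dz": 0,"wx": 0,"wy": 0,"wz": 0,"hand": 40},{"dx": 0,"dy": 0,"dz": 0,"wx": 0,"wy": 0,"wz": 0,"hand": 38},{"dx": 0,"dy": 0,"dz": 0,"wx": 0,"wy": 0,"wz": 0,"hand": 38}]'

```text
clock: 23.9
eef_pos: [0.528, -0.3177, 0.0818]
tool_rot: [0.0, 1.0, 0.0, 0.0]
ft_force: [-0.9, 1.6, 4.2]
grip_width: 0.0454
grasp_force: 55.2
```

Emit:
drive_tool --rows '[{"dx": 0,"dy": 0,"dz": -0.1,"wx": 0,"wy": 0,"wz": 0,"hand": 38},{"dx": 0,"dy": 0,"dz": -0.4,"wx": 0,"wy": 0,"wz": 0,"hand": 38},{"dx": 0,"dy": 0,"dz": -0.8,"wx": 0,"wy": 0,"wz": 0,"hand": 38},{"dx": 0,"dy": 0,"dz": -1.2,"wx": 0,"wy": 0,"wz": 0,"hand": 38},{"dx": 0,"dy": 0,"dz": -1.6,"wx": 0,"wy": 0,"wz": 0,"hand": 38},{"dx": 0,"dy": 0,"dz": -1.9,"wx": 0,"wy": 0,"wz": 0,"hand": 38},{"dx": 0,"dy": 0,"dz": -1.9,"wx": 0,"wy": 0,"wz": 0,"hand": 38},{"dx": 0,"dy": 0,"dz": -1.9,"wx": 0,"wy": 0,"wz": 0,"hand": 38}]'

```text
clock: 24.7
eef_pos: [0.5278, -0.3179, 0.1757]
tool_rot: [0.0, 1.0, 0.0, -0.0]
ft_force: [-0.7, -0.3, -3.0]
grip_width: 0.0444
grasp_force: 56.0
```

Run:
```python
from h import *
o=bot.get_obs(); print(o['eef_pos'].round(4),o['ft_force'].round(1))
im=bot.camera('side')[:,:,::-1]; top=bot.camera('top')
for n in('side','top'):
  d=bot.outline_of(n,'pump')[:1]
  for r in d:
    m=r['region']; print(n,r['score'],np.round(r['extent'],1))
    k=max(cv2.findContours(m.astype(np.uint8),0,1)[0],key=cv2.contourArea); print(cv2.minAreaRect(k))
# expected hull of the housing if upright at dock xy, lifted .095
z=.03+.095
for x,y in ((.5303,-.3132),):
  h=hull('side',x,y,z,.023,.125).reshape(-1,2); print('exp',h.min(0),h.max(0))
  a=proj('side',[x,y,z+.03]).astype(int); print('origin',a-[26,26])
  for r in im[a[1]-26:a[1]+34,a[0]-26:a[0]+30]: print(''.join(' .:-=+*#%@'[min(9,int(v.max())//18)] for v in r))
```

```text
[ 0.5278 -0.3179  0.1757] [-0.7 -0.3 -3. ]
side 0.68 [387.8 260.1 110.5 119.1]
((390.1451416015625, 258.3994445800781), (91.0332260131836, 108.22322082519531), 15.819192886352539)
top 0.7 [537.7 274.5  51.6  37. ]
((533.5573120117188, 285.58514404296875), (53.343536376953125, 21.682361602783203), 19.179006576538086)
exp [400.02634  62.43225] [430.34628 128.80214]
origin [386  84]
###**######**#####*=-::................:::=+++++++++++++
###*#######*######*=::::::..............:-=+**++++++++++
##**#######*######*-:::::::........::.:::-+**********+++
##*#######**#####*+-::----:.......::::..:=*#########**++
#**#######*######*+-::----:.......:::::::=*##########***
#*#######*#######*+-:-----:.......:::::::=*###########**
#########*#######*+-:-----:......::::::::+*##########***
########**#######*=-::----:......:::::.:-+###########***
#################*=::-----:......:::::.:-*##########***#
########*########*=:::--=-:......:::::.:=*##########***#
#################*=::-----:......:::::.:=*##########***#
#######*#########*-::----:......:--:::::+##########*****
#################*-:::---:.....::
[... 2002 characters left out ...]
================
################*+-::.......::-+####+===================
####*##*#########*+=-::::::::=+####*+===================
###################*+===-===+*####*+===================+
#####################*******#####*+====================+
#################################*=====================+
################################*+====================+*
################**#############*+====================++#
################**#############+====================++*#
##############***#############*+====================+###
##############**#############*+===================++*###
##############**############*+==================++*#####
###########**************###+==================+*#######
```

Emit:
drive_tool --rows '[{"dx": 0.1,"dy": 0.6,"dz": 0,"wx": 0,"wy": 0,"wz": 0,"hand": 38},{"dx": 0.22,"dy": 1.4,"dz": 0,"wx": 0,"wy": 0,"wz": 0,"hand": 38},{"dx": 0.35,"dy": 2.2,"dz": 0,"wx": 0,"wy": 0,"wz": 0,"hand": 38},{"dx": 0.48,"dy": 3.0,"dz": 0,"wx": 0,"wy": 0,"wz": 0,"hand": 38},{"dx": 0.61,"dy": 3.8,"dz": 0,"wx": 0,"wy": 0,"wz": 0,"hand": 38},{"dx": 0.74,"dy": 4.6,"dz": 0,"wx": 0,"wy": 0,"wz": 0,"hand": 38},{"dx": 0.82,"dy": 5.1,"dz": 0,"wx": 0,"wy": 0,"wz": 0,"hand": 38},{"dx": 0.864,"dy": 5.42,"dz": 0,"wx": 0,"wy": 0,"wz": 0,"hand": 38},{"dx": 0.864,"dy": 5.42,"dz": 0,"wx": 0,"wy": 0,"wz": 0,"hand": 38},{"dx": 0.864,"dy": 5.42,"dz": 0,"wx": 0,"wy": 0,"wz": 0,"hand": 38},{"dx": 0.864,"dy": 5.42,"dz": 0,"wx": 0,"wy": 0,"wz": 0,"hand": 38},{"dx": 0.864,"dy": 5.42,"dz": 0,"wx": 0,"wy": 0,"wz": 0,"hand": 38}]'

```text
clock: 26.1
eef_pos: [0.485, -0.0477, 0.1762]
tool_rot: [0.001, 1.0, -0.0, -0.0]
ft_force: [0.1, -0.0, -1.6]
grip_width: 0.0452
grasp_force: 56.4
```

```bash
cat > asc3.py <<'E'
from h import *
import sys
o=bot.get_obs(); print(o['clock'],o['eef_pos'].round(4),o['ft_force'].round(1),o['tool_rot'].round(4))
im=bot.camera('side')[:,:,::-1]; cv2.imwrite('pics/last_side.png',im)
x,y,z=.487,-.043,float(sys.argv[1])
h=hull('side',x,y,z,.023,.06).reshape(-1,2); print('housing',h.min(0).round(1),h.max(0).round(1)); print('axis z,z+.06',proj('side',[x,y,z]).round(1),proj('side',[x,y,z+.06]).round(1))
for r,k in ((.0175,z-.018),(.0245,.076),(.0245,.056)):
  c=hull('side',x,y,k,r,0).reshape(-1,2); print('ring r',r,'z',round(k,3),c.min(0).round(1),c.max(0).round(1))
print('origin 370 180')
for r in im[180:246,370:428]: print(''.join('p' if int(v[0])>1.35*int(v[1]) and v.max()>45 else ' .:-=+*#%@'[min(9,int(v.max())//16)] for v in r))
E
python3 asc3.py .125
```

```text
26.1 [ 0.485  -0.0477  0.1762] [ 0.1 -0.  -1.6] [ 9.e-04  1.e+00 -1.e-04 -1.e-04]
housing [388.6 170.4] [419.6 214.5]
axis z,z+.06 [401.7 205.6] [405.7 178.9]
ring r 0.0175 z 0.107 [390.8 206.5] [410.4 219.7]
ring r 0.0245 z 0.076 [385.4 216.2] [412.1 234.7]
ring r 0.0245 z 0.056 [384.5 223.7] [410.7 242.3]
origin 370 180
%%%%%%%%%%@@@@@%%%%%%#*==---===-::::::::-+=-::::-=#######*
%%%%%%%%%@@@@%%%%%%%%#*+==--===-::::::::-+=-::::-+#%%%%%%#
%%%%%%%@@@@@%%%%%%%%%#**++=====-::::::::-==-::::=*%%%%%%%#
%%%%%%%%%@@%%%%%%%%%%#****+====-::::::::-+=-:::-=#%%%%%%%#
%%%%%%%@@%%%%%%%%%%%%#*****+++=-::::::::-==-:--=+#%%%%%%%#
%%%%%%%%%%%%%%%%%%%%%#*******++=---::::-===--===*%%%%%%%%%
%%%%%@@%%%%%%%%%%%%%%#*********+=-------=====+=+*%%%%%%%%%
%%%%%@@%%%%%%%%%%%%%#***********+++==========+=+*%%%%%%%%%
%%%%@%%%%%%%%%%%%%%%#********#******++=======+=+*%%%%%%%%%
%%%%%%%%%%%%%%%%%%%%#*****************++=======+#%%%%%%%%%
%%%@%%%%%%%%%%%%%%%%#*******************++=++==+#%%%%%%###
%%@@%%%%%%%%%%%%%%%%#********************++++==*#%%%%%#*++
%%@%%%%%%%%%%%%%%%%%#********************++++==*%%%%##*+++
%%%%%%%%%
[... 2417 characters left out ...]
ppppppppp=-------==========-------ppppppppppppppppp
ppppppppppppppppp=----------------------pppppppppppppppppp
pppppppppppppppppp=--------------------=pppppppppppppppppp
ppppppppppppppppppp=------------------=ppppppppppppppppppp
pppppppppppppppppppp=----------------ppppppppppppppppppppp
pppppppppppppppppppppp==---=-------=pppppppppppppppppppppp
ppppppppppppppppppppppppp=======pppppppppppppppppppppppppp
pppppppppppppppppppppppppppppppppppppppppppppppppppppppppp
pppppppppppppppppppppppppppppppppppppppppppppppppppppppppp
pppppppppppppppppppppppppppppppppppppppppppppppppppppppppp
pppppppppppppppppppppppppppppppppppppppppppppppppppppppppp
pppppppppppppppppppppppppppppppppppppppppppppppppppppppppp
```

Emit:
drive_tool --rows '[{"dx": 0,"dy": 0.01,"dz": 0.12,"wx": 0,"wy": 0,"wz": 0,"hand": 38},{"dx": 0,"dy": 0.01,"dz": 0.24,"wx": 0,"wy": 0,"wz": 0,"hand": 38},{"dx": 0,"dy": 0.01,"dz": 0.36,"wx": 0,"wy": 0,"wz": 0,"hand": 38},{"dx": 0,"dy": 0.01,"dz": 0.46,"wx": 0,"wy": 0,"wz": 0,"hand": 38},{"dx": 0,"dy": 0.01,"dz": 0.53,"wx": 0,"wy": 0,"wz": 0,"hand": 38},{"dx": 0,"dy": 0.01,"dz": 0.53,"wx": 0,"wy": 0,"wz": 0,"hand": 38},{"dx": 0,"dy": 0.01,"dz": 0.53,"wx": 0,"wy": 0,"wz": 0,"hand": 38},{"dx": 0,"dy": 0.01,"dz": 0.53,"wx": 0,"wy": 0,"wz": 0,"hand": 38}]'

```text
clock: 26.95
eef_pos: [0.4852, -0.0463, 0.1502]
tool_rot: [0.0, 1.0, -0.0, 0.0]
ft_force: [0.5, 0.6, -3.2]
grip_width: 0.0451
grasp_force: 56.4
```

```bash
python3 asc3.py .0975
```

```text
26.95 [ 0.4852 -0.0463  0.1502] [ 0.5  0.6 -3.2] [ 1.e-04  1.e+00 -0.e+00  3.e-04]
housing [387.3 183. ] [417.4 225.7]
axis z,z+.06 [400.  216.8] [403.8 191.5]
ring r 0.0175 z 0.08 [389.4 217.4] [408.5 230.7]
ring r 0.0245 z 0.076 [385.4 216.2] [412.1 234.7]
ring r 0.0245 z 0.056 [384.5 223.7] [410.7 242.3]
origin 370 180
%%%%%%%%@@@@@@@%%%%%%*=---::::-----:::::::::::::-=######*+
%%%%%%%@%@@@@%%%%%%%#*=--::::::-------::::::::::-+#%%##*++
%%%%%%@@@@@@%%%%%%%%#+=---::::::::::::::::::::::-*%%%%#+++
%%%%%%%@@@@@%%%%%%%%#+=---::::::::::::::::::::::-*%%%#*+++
%%%%%%@@@%%%%%%%%%%%#+------::::::::::::::::::::=*%%%#++++
%%%%%%@%%%%%%%%%%%%%#+--------:::::::::::::::::-+#%%%#++++
%%%%%@@@%%%%%%%%%%%%#=-----==-:::::::::::::::::-+#%%%#++++
%%%%@@@%%%%%%%%%%%%%*=-----==-:::::::::::::::::-+%%%%#*+++
%%%%@@%%%%%%%%%%%%%%*=-----===::::::::::--:::::-*%%%%%#+++
%%%@@%%%%%%%%%%%%%%%*=-----=+=:::::::::---:::::=*%%%%%%*++
%%@@%%%%%%%%%%%%%%%%*=-----===:::::::::---:::::=#%%%%%%#++
%%@@%%%%%%%%%%%%%%%%*=----===-::::::::----::::-+#%%%%%%%*+
%%@%%%%%%%%%%%%%%%%%*+=---===-::::::::-==-::::-+%%%%%%%%#+
%%%%%%%%%
[... 2417 characters left out ...]
ppppppppp+-------==========-------ppppppppppppppppp
ppppppppppppppppp=------=---------------pppppppppppppppppp
pppppppppppppppppp=-----=--------------=pppppppppppppppppp
ppppppppppppppppppp=------------------pppppppppppppppppppp
pppppppppppppppppppp==---------------=pppppppppppppppppppp
pppppppppppppppppppppp==---=-------=pppppppppppppppppppppp
ppppppppppppppppppppppppp========ppppppppppppppppppppppppp
pppppppppppppppppppppppppppppppppppppppppppppppppppppppppp
pppppppppppppppppppppppppppppppppppppppppppppppppppppppppp
pppppppppppppppppppppppppppppppppppppppppppppppppppppppppp
pppppppppppppppppppppppppppppppppppppppppppppppppppppppppp
pppppppppppppppppppppppppppppppppppppppppppppppppppppppppp
```

Emit:
drive_tool --rows '[{"dx": -0.02,"dy": 0,"dz": 0.02,"wx": 0,"wy": 0,"wz": 0,"hand": 38},{"dx": -0.02,"dy": 0,"dz": 0.04,"wx": 0,"wy": 0,"wz": 0,"hand": 38},{"dx": -0.02,"dy": 0,"dz": 0.06,"wx": 0,"wy": 0,"wz": 0,"hand": 38},{"dx": -0.02,"dy": 0,"dz": 0.08,"wx": 0,"wy": 0,"wz": 0,"hand": 38},{"dx": -0.02,"dy": 0,"dz": 0.1,"wx": 0,"wy": 0,"wz": 0,"hand": 38},{"dx": -0.02,"dy": 0,"dz": 0.12,"wx": 0,"wy": 0,"wz": 0,"hand": 38},{"dx": -0.02,"dy": 0,"dz": 0.14,"wx": 0,"wy": 0,"wz": 0,"hand": 38},{"dx": -0.02,"dy": 0,"dz": 0.14,"wx": 0,"wy": 0,"wz": 0,"hand": 38},{"dx": -0.02,"dy": 0,"dz": 0.14,"wx": 0,"wy": 0,"wz": 0,"hand": 38}]'

```text
clock: 27.9
eef_pos: [0.4859, -0.0463, 0.143]
tool_rot: [0.0, 1.0, 0.0, 0.0]
ft_force: [0.3, 0.1, -0.1]
grip_width: 0.0447
grasp_force: 56.5
```

```bash
python3 -c "
from h import *
for i in range(6): o=bot.get_obs(); print(o['clock'],o['eef_pos'].round(4),o['ft_force'].round(2)); bot.camera('side')
"
```

```text
27.9 [ 0.4859 -0.0463  0.143 ] [ 0.35  0.06 -0.14]
27.95 [ 0.4859 -0.0463  0.1431] [-0.93 -0.21 -1.  ]
28.0 [ 0.4859 -0.0463  0.143 ] [-1.03  0.15 -0.13]
28.05 [ 0.4859 -0.0463  0.143 ] [-0.21  0.6  -0.45]
28.1 [ 0.4859 -0.0463  0.143 ] [-1.34  0.56 -0.38]
28.15 [ 0.4859 -0.0463  0.143 ] [ 0.39 -0.93  0.44]
```

Emit:
drive_tool --rows '[{"dx": 0,"dy": 0,"dz": 0.02,"wx": 0,"wy": 0,"wz": 0,"hand": 38},{"dx": 0,"dy": 0,"dz": 0.04,"wx": 0,"wy": 0,"wz": 0,"hand": 38},{"dx": 0,"dy": 0,"dz": 0.06,"wx": 0,"wy": 0,"wz": 0,"hand": 38},{"dx": 0,"dy": 0,"dz": 0.08,"wx": 0,"wy": 0,"wz": 0,"hand": 38},{"dx": 0,"dy": 0,"dz": 0.09,"wx": 0,"wy": 0,"wz": 0,"hand": 38},{"dx": 0,"dy": 0,"dz": 0.09,"wx": 0,"wy": 0,"wz": 0,"hand": 38},{"dx": 0,"dy": 0,"dz": 0.09,"wx": 0,"wy": 0,"wz": 0,"hand": 38},{"dx": 0,"dy": 0,"dz": 0.09,"wx": 0,"wy": 0,"wz": 0,"hand": 38}]'

```text
clock: 29.0
eef_pos: [0.486, -0.0463, 0.1385]
tool_rot: [0.0, 1.0, -0.0, 0.0]
ft_force: [-0.6, 0.8, 2.3]
grip_width: 0.0448
grasp_force: 56.6
```

```bash
python3 -c "
from h import *
F=[]
for i in range(12): o=bot.get_obs(); F.append(o['ft_force']); bot.camera('side')
print(o['eef_pos'].round(4),np.mean(F,0).round(2),o['joint_vel'].round(3))
"; python3 asc3.py .087 | sed -n '1,6p;34,70p'
```

```text
[ 0.486  -0.0463  0.1384] [-0.88  0.05  2.33] [-0.     0.001 -0.001  0.001  0.001  0.002]
29.6 [ 0.4859 -0.0463  0.1384] [-0.6 -0.1  3.2] [ 1.e-04  1.e+00 -0.e+00  1.e-04]
housing [386.8 187.6] [416.5 229.9]
axis z,z+.06 [399.4 221. ] [403.1 196.1]
ring r 0.0175 z 0.069 [388.9 221.4] [407.8 234.7]
ring r 0.0245 z 0.076 [385.4 216.2] [412.1 234.7]
ring r 0.0245 z 0.056 [384.5 223.7] [410.7 242.3]
pppppppppppppppppp*********#********+====++==+++++++++++++
pppppppppppppppppp*******************++==+===+++++++++++++
pppppppppppppppppp+******************+++++==++++++++++++++
pppppppppppppppppp+******************+++++===+++++++++++++
pppppppppppppppppp+******************++++======+++++++++++
pppppppppppppppppp+******************++++===ppp=====++++++
ppppppppppppppppp********************++++===pppppppp===+++
ppppppppppppppppp+*******************++++===pppppppppppppp
ppppppppppppppppp+******************+++++===pppppppppppppp
ppppppppppppppppp+******************+++++==ppppppppppppppp
ppppppppppppppppp++*****************++++===ppppppppppppppp
ppppppppppppppppp+******************++++==-ppppppppp
[... 781 characters left out ...]
pppppppp=---==++===-------======---pppppppppppppppp
ppppppppppppppp+----===++==============---pppppppppppppppp
pppppppppppppppp=----================----ppppppppppppppppp
pppppppppppppppp+------===========-------ppppppppppppppppp
ppppppppppppppppp=----------------------pppppppppppppppppp
pppppppppppppppppp=-----=--------------=pppppppppppppppppp
ppppppppppppppppppp=------------------=ppppppppppppppppppp
pppppppppppppppppppp=----------------=pppppppppppppppppppp
pppppppppppppppppppppp==--==-------=pppppppppppppppppppppp
ppppppppppppppppppppppppp========ppppppppppppppppppppppppp
pppppppppppppppppppppppppppppppppppppppppppppppppppppppppp
pppppppppppppppppppppppppppppppppppppppppppppppppppppppppp
```

```bash
python3 -c "
from workcell import bot
print(bot.job_done())"
```

```text
the job is handed in; nothing more can be done
None
```

I handed in the job with the collar flat over the valve stub and the pump gripped and centred on it, bellows squashed about 7 mm at roughly 4 N by my measurements; the judge returned no verdict.

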